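# Finish the cross-stack of oiled slats and run the locked-out drawer home

### The job

Finish stacking the oiled slats to dry: lay the two slats that lie on the bench crosswise on top of the stack in the open drawer, one squarely above each of the two bottom slats. Then press the release lever on the drawer's slide, ease the drawer inwards past its catch, and push it gently, without slamming, fully home with the stack inside undisturbed. Leave the rest of the bench as it is.

Things in the scene. Friction and masses are not known exactly. Their poses are not given: they have to be found in the camera images.
- cabinet: Green benchtop drawer unit, fixed; place and heading vary. Origin: middle of its mouth (front edge of the carcass) at bench level. x points into the unit (the way the drawer goes home), y left when looking in, z up. Carcass 314 mm wide (y), 300 deep (x 0 to 300), 270 high with its wooden top. A lower drawer (front up to z = 100) is shut and does not open. All positions below in this frame.
- top_lip (a point): Lower front edge of the wooden top, at its middle: x = -45, z = 246 mm (the board is 24 mm thick, 340 wide). The top overhangs the front of the shut upper drawer by 27 mm, so the last of the push has to come from below the lip with the tool leaning back, away from the unit (towards -x).
- drawer (a joint): Travel of the upper drawer, m: 0 = fully out and locked (the start), grows as it goes in (+x), 0.240 = fully home, at its stop. With the lever up the catch stops it after about 2 mm; with the lever pressed it passes the catch, and from about 0.02 on it runs freely with the lever let go. It drags with about 3 N and stays where it is left.
- drawer_inside (a point): Middle of the drawer's floor inside; z = 120 mm. The plywood box inside is 234 mm long (x) and 200 mm wide (y), rim at z = 178 mm. Moves with the drawer.
- drawer_front (a point): Middle of the outer face of the drawer's green front; axes as the cabinet's; z = 158 mm, x = -258 mm with the drawer out, -18 mm when home. The front is flat, 310 mm wide, 18 thick, from z = 104 to 236 mm; a finger notch 94 mm wide is cut 24 mm down from its top edge at the middle; no handle. Push it anywhere on the flat face.
- release_lever (a joint): Angle of the release lever, rad: 0 = up (catch engaged, held by a spring), grows as its pad is pressed down, stop at 0.32. The catch is clear above 0.18; press to 0.25 or more. The pad takes about 3 N to start, 6 N at the stop, and sinks 11 mm by 0.27 rad. Springs back when let go.
- lever_pad (a point): Middle of the upper face of the pad of the release lever: a bare steel rocker, 125 mm long, outside the drawer's right-hand slide, riding with the drawer. At the start x = -107, y = -128, z = 196 mm. Ribbed pad 40 mm long (x), 20 wide (y), outer end tipped up 7 degrees. The drawer's side (rim z = 178) is 6 mm from the pad; nothing stands outside it.
- lever_rib (a point): Top of the thumb rib that stands across the inner end of the lever's pad: 20 mm wide (y), about 10 mm above the pad, its outer face 17 mm farther in (+x) than the pad's middle. A fingertip that holds the pad down can push inwards against it to move the drawer.
- base_1_mid (a point): hardwood slat 140 x 28 x 16 mm (45 g, sometimes up to a third lighter or heavier). Point: its centre, 8 mm above its underside; x along its length, y across its width, z through its thickness (up as it starts). Bottom layer of the stack, on the drawer's floor, roughly along its travel.
- base_2_mid (a point): hardwood slat 140 x 28 x 16 mm (45 g, sometimes up to a third lighter or heavier). Point: its centre, 8 mm above its underside; x along its length, y across its width, z through its thickness (up as it starts). Other slat of the bottom layer, parallel to the first, about 84 mm from it.
- cross_1_mid (a point): hardwood slat 140 x 28 x 16 mm (45 g, sometimes up to a third lighter or heavier). Point: its centre, 8 mm above its underside; x along its length, y across its width, z through its thickness (up as it starts). Second layer: lies across both bottom slats.
- cross_2_mid (a point): hardwood slat 140 x 28 x 16 mm (45 g, sometimes up to a third lighter or heavier). Point: its centre, 8 mm above its underside; x along its length, y across its width, z through its thickness (up as it starts). Other slat of the second layer, about 84 mm from the first.
- loose_1_mid (a point): hardwood slat 140 x 28 x 16 mm (45 g, sometimes up to a third lighter or heavier). Point: its centre, 8 mm above its underside; x along its length, y across its width, z through its thickness (up as it starts). Flat on the bench; to be laid on the stack, its centre then 32 mm above that of the bottom slat under it.
- loose_2_mid (a point): hardwood slat 140 x 28 x 16 mm (45 g, sometimes up to a third lighter or heavier). Point: its centre, 8 mm above its underside; x along its length, y across its width, z through its thickness (up as it starts). Second slat to be laid on the stack; either slat may go to either side.
- sanding_block: cork sanding block with a wooden back, 105 x 60 x 42 mm, on the bench; not part of the job, leave it alone. Origin: its underside.
- wax_bar_1: bar of polishing compound, 42 x 110 x 36 mm, on the bench; not part of the job, leave it alone. Origin: its underside.
- wax_bar_2: second bar of polishing compound, the same; not part of the job, leave it alone. Origin: its underside.
- screwdriver: screwdriver lying on the bench; not part of the job, leave it alone. Origin: its underside.
- mallet: wooden mallet lying on the bench, 235 mm long, head 60 x 115 x 60 mm; not part of the job, leave it alone. Origin: its underside.
- mug: white mug, 95 mm high; not part of the job, leave it alone. Origin: its underside.
- wax_tin: flat tin, 86 mm across and 50 mm high, standing on the drawer unit's top board; not part of the job, leave it alone. Origin: its underside.
Not all that is in view belongs to the job. What is shaped like the part that bears loose_2_mid but turquoise or white is not meant.

How it is judged (in metres and radians):
On the way, in this order (a step that is already met when the one before it is completed fails the run):
1. both loose slats lie on the stack, one above each bottom slat, let go, while the drawer is still out ((((horizontal distance between loose_1_mid and base_1_mid below 0.018 m and angle between the x axis of loose_1_mid and the x axis of base_1_mid, either way round below 0.2 rad and z of loose_1_mid in the frame of base_1_mid between 0.028 and 0.036 m) and (horizontal distance between loose_2_mid and base_2_mid below 0.018 m and angle between the x axis of loose_2_mid and the x axis of base_2_mid, either way round below 0.2 rad and z of loose_2_mid in the frame of base_2_mid between 0.028 and 0.036 m)) or ((horizontal distance between loose_1_mid and base_2_mid below 0.018 m and angle between the x axis of loose_1_mid and the x axis of base_2_mid, either way round below 0.2 rad and z of loose_1_mid in the frame of base_2_mid between 0.028 and 0.036 m) and (horizontal distance between loose_2_mid and base_1_mid below 0.018 m and angle between the x axis of loose_2_mid and the x axis of base_1_mid, either way round below 0.2 rad and z of loose_2_mid in the frame of base_1_mid between 0.028 and 0.036 m))) and angle between the x axis of each of cross_1_mid, cross_2_mid and the x axis of base_1_mid, either way round above 1.37 rad and z of cross_1_mid in the frame of base_1_mid between 0.012 and 0.02 m and z of cross_2_mid in the frame of base_1_mid between 0.012 and 0.02 m and horizontal distance between cross_1_mid and cross_2_mid between 0.064 and 0.104 m and horizontal distance between base_1_mid and base_2_mid between 0.064 and 0.104 m and value of joint drawer below 0.006 m and contact force between the fingers and loose_1 below 0.05 N and contact force between the fingers and loose_2 below 0.05 N), for 0.2 s.
2. the release lever is pressed with the drawer still out (value of joint release_lever above 0.18 rad and value of joint drawer below 0.01 m).
3. the drawer has been run home (value of joint drawer above 0.235 m), for 0.2 s.
At the end, for the whole second after the job is handed in: Drawer within 5 mm of home, lever up. Inside, three crosswise layers: each added slat over its own bottom slat (centres within 18 mm seen from above, parallel within 0.2 rad, 32 +-4 mm higher); middle pair across (square within 0.2 rad); base and middle pairs 64 to 104 mm apart (value of joint drawer above 0.235 m and value of joint release_lever below 0.1 rad and (((horizontal distance between loose_1_mid and base_1_mid below 0.018 m and angle between the x axis of loose_1_mid and the x axis of base_1_mid, either way round below 0.2 rad and z of loose_1_mid in the frame of base_1_mid between 0.028 and 0.036 m) and (horizontal distance between loose_2_mid and base_2_mid below 0.018 m and angle between the x axis of loose_2_mid and the x axis of base_2_mid, either way round below 0.2 rad and z of loose_2_mid in the frame of base_2_mid between 0.028 and 0.036 m)) or ((horizontal distance between loose_1_mid and base_2_mid below 0.018 m and angle between the x axis of loose_1_mid and the x axis of base_2_mid, either way round below 0.2 rad and z of loose_1_mid in the frame of base_2_mid between 0.028 and 0.036 m) and (horizontal distance between loose_2_mid and base_1_mid below 0.018 m and angle between the x axis of loose_2_mid and the x axis of base_1_mid, either way round below 0.2 rad and z of loose_2_mid in the frame of base_1_mid between 0.028 and 0.036 m))) and angle between the x axis of each of cross_1_mid, cross_2_mid and the x axis of base_1_mid, either way round above 1.37 rad and z of cross_1_mid in the frame of base_1_mid between 0.012 and 0.02 m and z of cross_2_mid in the frame of base_1_mid between 0.012 and 0.02 m and horizontal distance between cross_1_mid and cross_2_mid between 0.064 and 0.104 m and horizontal distance between base_1_mid and base_2_mid between 0.064 and 0.104 m); the robot touches nothing.
It fails at once if the drawer is slammed (faster than 0.4 m/s) (velocity of joint drawer above 0.4 m/s).
It fails at once if something else on the bench or on the unit is disturbed (moved more than 30 mm) (distance of any of sanding_block, wax_bar_1, wax_bar_2, screwdriver, mallet, mug, wax_tin from where it was at the start of the episode above 0.03 m).
It also fails if it takes over 72 s, if anything falls off the work surface, if the arm or the gripper's body presses on something with over 40 N, if the wrist force passes 120 N, or if a joint passes its speed limit or range.

### The arm

A 6-joint arm with a two-finger parallel gripper is mounted at the origin on the work surface. World frame = base frame: x ahead of the robot, y to its left, z up, the work surface at z = 0. Lengths are in m, angles in degrees, forces in N, time in s.
With the tool pointing down it reaches from about 0.375 to 0.75 m from the base axis. Payload 9 kg.
Tool frame: the origin (TCP) lies on the mounting face of the last link; the fingertips stand 173 mm ahead of it and the grasp point (between the pads) lies 155 mm ahead of it; z points along the fingers, x is the direction in which the jaws open and shut, and the axes are right-handed (so a half turn about z gives the same grasp; the last joint's range is limited). The gripper opens to 85 mm and grips with 20 to 120 N. Pads are 22 mm wide; open, the fingers measure 114 mm over their backs; the gripper's body (76 mm by 85 mm) begins 54 mm behind the grasp point. The pads swing forward as they close: fully open they stand 13 mm farther back than shut.
Start: joints at [58.23, 5.964, 5.575, 89.605, 0, 77.527], TCP at [0.198, 0.566, 0.405] pointing down, gripper open.
Joint ranges: [-171.21, 171.21], [-48.23, 106.86], [-62.78, 66.21], [-105.2, 120.99], [-86.42, 89.51], [-180, 180]. Speed limits (degrees/s): [127.2, 127.2, 147.25, 180, 180, 180].

### API

Orientations are given as a 3x3 rotation matrix whose columns are the frame's x, y, z axes.
In Python, from plant import ctrl gives the robot as it stands.
- The arm moves only by the tool servo_tool, never from a script. Its argument "deltas" is a list of rows, each a list of 3 entries, a list of its own where there are three numbers: the closure in counts, from 0 (fully open) to 255 (shut), then the shift along the tool's x, y, z in cm, then the turn, a rotation vector about the tool's x, y, z in degrees. A call has 1 to 5 rows; each row shifts and turns the commanded pose from where the row before left it, along the tool's axes as they then stand; what a row does not reach is not made up. A row lasts 1/10 s, in which the tool goes at most 50 mm and 8.59 degrees, less where a joint would pass 70% of its speed; a pose out of reach is approached as far as the arm can. A call with a gripper value outside its range is refused whole. The fingers move at their own pace and stop on an object; the grip force is fixed at half the most. Time passes only in rows, so rows that do not move let the fingers close. It gives the time, the measured TCP pose, the force and the opening at its end, in the units of the state.
- ctrl.state(): the state, without advancing time (a new reading comes with each control period).
- ctrl.capture(name): name is "scene" or "top" or "wrist"; returns the picture (400x640x3 uint8, red, green, blue); there is no depth.
- ctrl.camera_info(name): a dict with "intrinsics" (3x3 intrinsics, pixels), "rvec" (rotation vector, rad) and "tvec" (3), from world to camera coordinates, as OpenCV has them. Camera axes: x right, y down, z forward; pixel columns grow to the right and rows downward; lengths in m; the calibration is good to about 2 mm. A picture is of the moment at which its call begins: read the wrist's pose just before it. camera_info takes no time and is no camera call; for the wrist camera it gives the pose at the moment of the call.
- ctrl.sign_off(): hands the job in, once; it reports no verdict.
The state is a dict: "time": time; "q": joint angles; "joint_velocities": joint speeds; "tau": joint torques, N m; "position": TCP position; "ee_rot": TCP orientation; "wrist_force": force on the tool from outside, world axes, zero at the start; "ft_torque": the same for the moment, N m; "gripper_width": finger opening in m.
Only numpy, scipy, OpenCV 4.12 (cv2) and the standard library are available. Lean on these libraries where they do the work, as an engineer would, in place of code of your own. Each camera call takes 0.05 s, during which the arm holds its last target.

## Working session

There is one attempt and no reset: what is moved stays moved. The work goes in short steps, Python scripts to look and compute and a tool call to move; the robot and the scene stay as the last step left them, time stands still between calls to the robot, and variables do not carry over. Pictures are saved under pics/ and viewed, and the job is handed in when it is done.

Besides the shell and the picture viewer there is one more tool, called after "Emit:" in YAML: its name, and indented under it one key for each argument. servo_tool: Moves the arm, as the interface text tells. Its arguments: {"type":"object","properties":{"deltas":{"type":"array","items":{"type":"array"}}},"required":["deltas"]}

```bash
ls; mkdir -p pics
python3 - <<'E'
from plant import ctrl
import cv2
print(ctrl.state())
for n in ["scene","top","wrist"]:
    i=ctrl.camera_info(n); print(n,i)
    cv2.imwrite(f"pics/{n}0.png",ctrl.capture(n)[:,:,::-1])
E
```

```text
pics
{'time': 0.0, 'q': array([ 5.82314470e+01,  5.99934400e+00,  5.52721641e+00,  8.96043643e+01,
       -3.73302160e-04,  7.75263242e+01]), 'joint_velocities': array([-0.03444851, -0.05970984,  0.02817654,  0.01073714,  0.1024038 ,
       -0.02212039]), 'tau': array([-1.07658878e-03, -5.56936848e+01,  5.03644574e+01,  1.72937592e-02,
       -1.33910426e-04,  3.41333055e-05]), 'position': array([0.19819753, 0.56620925, 0.40391626]), 'ee_rot': array([[ 3.30429547e-01,  9.43830402e-01, -6.97342021e-04],
       [ 9.43829758e-01, -3.30430163e-01, -1.13845219e-03],
       [-1.30492862e-03, -2.81993910e-04, -9.99999109e-01]]), 'wrist_force': array([0.05948353, 0.53299437, 0.16932872]), 'ft_torque': array([-0.01925487, -0.00474311, -0.0350599 ]), 'gripper_width': 0.0856418093063076}
scene {'intrinsics': array([[453.40725939,   0.        , 314.98317937],
       [  0.        , 453.40725939, 194.15833322],
       [  0.        ,   0.        ,   1.        ]]), 'rvec': array([ 0.95678937,  2.46432635, -1.08222748]), 'tvec': array([ 0.44041196, -0.10373624,  1.98864188])}
top {'intrinsics': array([[374.18111256,   0.        , 320.97802847],
       [  0.        , 374.18111256, 196.30049379],
       [  0.        ,   0.        ,   1.        ]]), 'rvec': array([ 2.06510313, -2.13595566,  0.24893655]), 'tvec': array([-0.03331406,  0.57658775,  1.30464855])}
wrist {'intrinsics': array([[359.68688101,   0.        , 313.53168959],
       [  0.        , 359.68688101, 196.41897716],
       [  0.        ,   0.        ,   1.        ]]), 'rvec': array([-2.34421213, -1.66248764, -0.26240051]), 'tvec': array([-0.59970264, -0.03899644,  0.3795105 ])}
```

View pics/scene0.png

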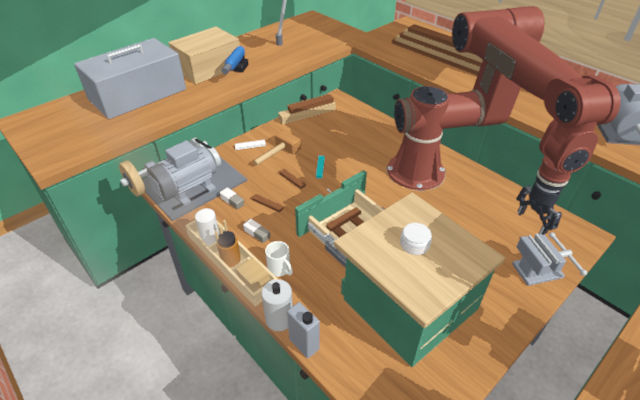

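View pics/top0.png

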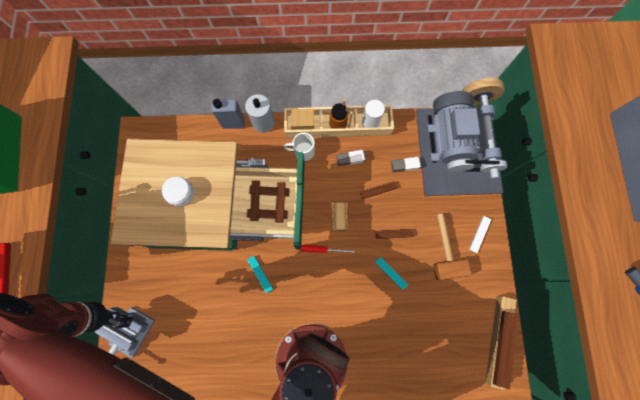

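View pics/wrist0.png

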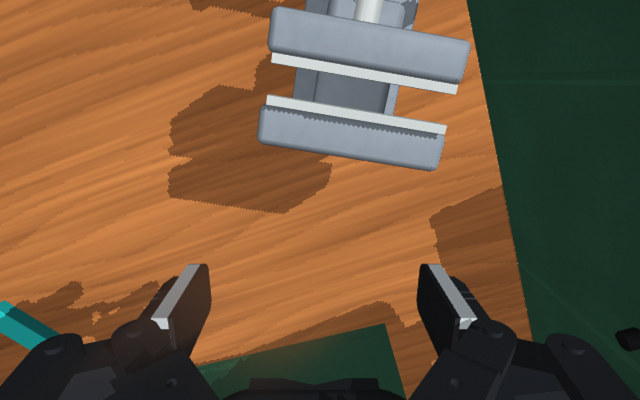

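```bash
cat > h.py <<'E'
import numpy as np, cv2
from plant import ctrl
def cam(n):
    i=ctrl.camera_info(n); K=np.array(i['intrinsics']); R=cv2.Rodrigues(np.array(i['rvec']))[0]; t=np.array(i['tvec']); return K,R,t
def ray(c,px,z):
    K,R,t=c; px=np.atleast_2d(px).astype(float)
    d=(R.T@np.linalg.inv(K)@np.c_[px,np.ones(len(px))].T).T; o=-R.T@t
    return o+d*((z-o[2])/d[:,2])[:,None]
def proj(c,P):
    K,R,t=c; p=(K@(R@np.atleast_2d(P).T+t[:,None])).T; return p[:,:2]/p[:,2:]
E
python3 - <<'E'
import cv2
a=cv2.imread('pics/top0.png')
c=a[130:310,220:500]; cv2.imwrite('pics/top0c.png',cv2.resize(c,None,fx=2.85,fy=2.85,interpolation=cv2.INTER_CUBIC))
b=cv2.imread('pics/scene0.png')
c=b[110:290,220:420]; cv2.imwrite('pics/scene0c.png',cv2.resize(c,None,fx=3.3,fy=3.3,interpolation=cv2.INTER_CUBIC))
E
```

```text
(no output)
```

View pics/top0c.png

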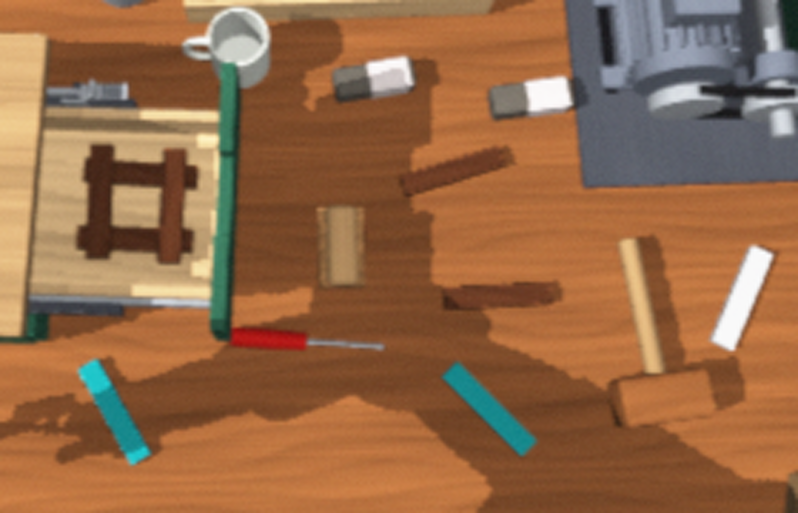

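View pics/scene0c.png

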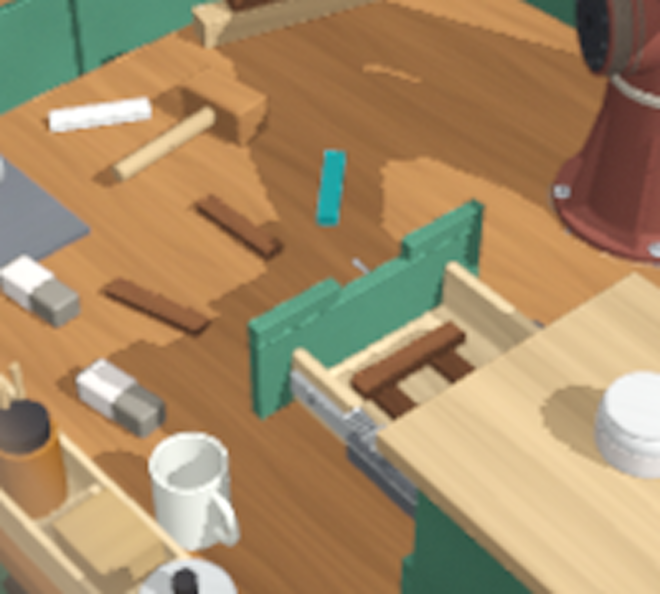

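```bash
cat > m1.py <<'E'
from h import *
a=cv2.imread('pics/top0.png'); c=cam('top'); hsv=cv2.cvtColor(a,cv2.COLOR_BGR2HSV)
print('cam',-c[1].T@c[2])
for p in [(380,190),(396,233),(255,200),(275,228),(350,215),(420,240),(330,230),(200,150),(300,180)]:
    print(p,a[p[1],p[0]],hsv[p[1],p[0]])
def slat(x0,y0,x1,y1,z):
    h=hsv[y0:y1,x0:x1]; 
    m=((h[...,2]<115)&(h[...,0]<13)&(h[...,1]>120)).astype(np.uint8)
    n,l,s,ce=cv2.connectedComponentsWithStats(m)
    for k in range(1,n):
        if s[k,4]>60:
            ys,xs=np.nonzero(l==k); P=ray(c,np.c_[xs+x0,ys+y0],z)[:,:2]
            r=cv2.minAreaRect((P*1000).astype(np.float32)); print(s[k],r)
    cv2.imwrite('pics/mask.png',m*255)
slat(350,170,425,250,.016)
slat(235,170,300,245,.152)
E
python3 m1.py
```

```text
cam [ 0.26077645 -0.04120705  1.40213007]
(380, 190) [ 42  64 115] [  9 162 115]
(396, 233) [ 37  61 111] [ 10 170 111]
(255, 200) [25 39 75] [  8 170  75]
(275, 228) [124 171 205] [ 17 101 205]
(350, 215) [ 37  65 110] [ 12 169 110]
(420, 240) [ 57 108 176] [ 13 172 176]
(330, 230) [ 40  77 127] [ 13 175 127]
(200, 150) [128 185 228] [ 17 112 228]
(300, 180) [ 94 122  61] [ 76 127 122]
[  0  13  47  21 287] ((599.4605712890625, -251.21917724609375), (38.84323501586914, 192.90025329589844), 19.50444793701172)
[ 0 42 20  6 85] ((508.8633117675781, -195.99923706054688), (18.4678955078125, 73.71320343017578), 4.872076511383057)
[ 24  59  40  10 251] ((435.86114501953125, -317.97735595703125), (30.924318313598633, 145.23085021972656), 1.093164086341858)
[ 12  11  42  41 934] ((545.3538208007812, 129.95187377929688), (133.37034606933594, 135.39747619628906), 84.16497039794922)
```

Run:
```python
import cv2
a=cv2.imread('pics/top0.png')
c=a[130:255,225:325]; cv2.imwrite('pics/z1.png',cv2.resize(c,None,fx=4.8,fy=4.8,interpolation=cv2.INTER_NEAREST))
c=a[130:255,95:250]; cv2.imwrite('pics/z2.png',cv2.resize(c,None,fx=4.8,fy=4.8,interpolation=cv2.INTER_NEAREST))
```

```text
(no output)
```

View pics/z1.png

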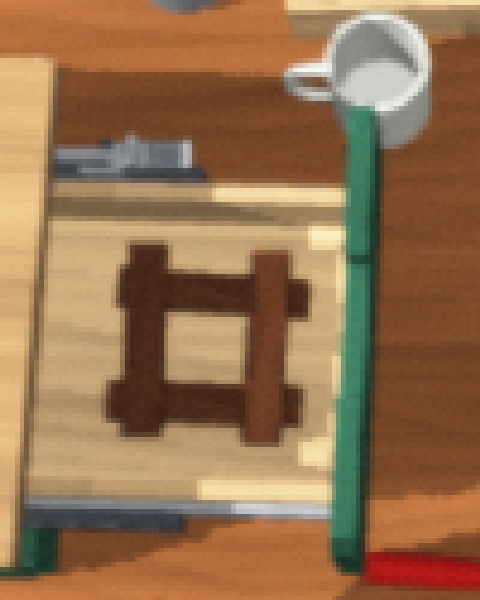

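View pics/z2.png

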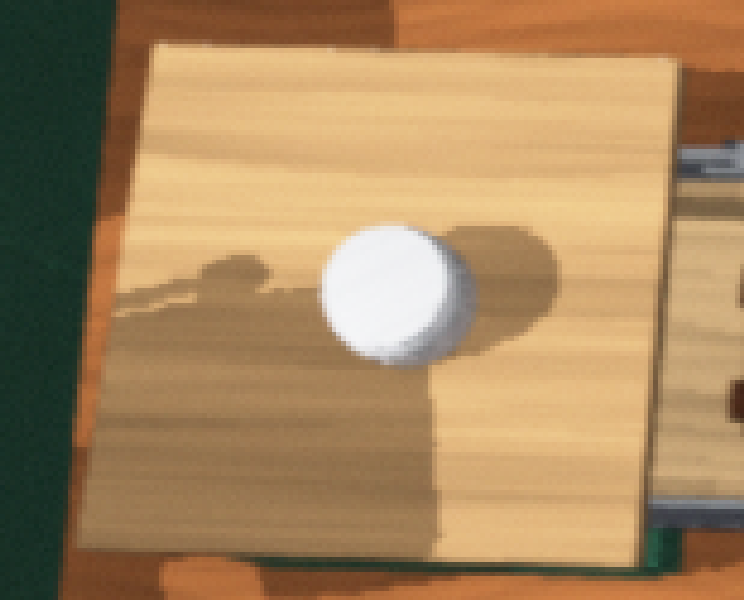

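```bash
cat > m2.py <<'E'
from h import *
c=cam('top')
f=lambda L,o: np.array(L)/4.8-.5+np.array(o)
B=ray(c,f([(680,60),(643,566),(78,548),(152,43)],(95,130)),.270)[:,:2]
print('board',B.round(4)); print([np.linalg.norm(B[i]-B[(i+1)%4]).round(4) for i in range(4)])
yv=(B[1]-B[0]+B[2]-B[3]); yv/=np.linalg.norm(yv)
xv=(B[3]-B[0]+B[2]-B[1]); xv/=np.linalg.norm(xv)
print('y',yv,'x',xv, np.dot(xv,yv))
ex=xv+np.array([yv[1],-yv[0]]); ex/=np.linalg.norm(ex); ey=np.array([-ex[1],ex[0]])
mid=(B[0]+B[1])/2; O=mid+0.045*ex
print('ex',ex,'O',O,'deg',np.degrees(np.arctan2(ex[1],ex[0])))
def loc(p): return np.array([(p-O)@ex,(p-O)@ey])
# base visible, z=.136 ; cross top .152
for nm,q,z in [('lever pad',(165,155),.196),('front top outer far',(377,112),.236),('front top outer near',(360,570),.236),('front inner far',(350,108),.236),('cross A ends',(150,243),.152),('',(143,436),.152),('crossB',(270,250),.152),('',(262,443),.152),
 ('base1 ends',(120,286),.136),('',(309,299),.136),('base2',(107,400),.136),('',(301,407),.136)]:
    w=ray(c,f([q],(225,130)),z)[0,:2]; print(nm,w.round(4),loc(w).round(4))
np.savez('cab.npz',O=O,ex=ex,ey=ey)
def W(x,y,z): return np.r_[O+x*ex+y*ey,z]
print(proj(c,[W(-.107,-.128,.196),W(-.258,.155,.236),W(-.258,-.155,.236)]), 'pad',W(-.107,-.128,.196),'frontmid',W(-.258,0,.158))
E
python3 m2.py
```

```text
board [[0.7159 0.2157]
 [0.3787 0.2328]
 [0.4019 0.5879]
 [0.74   0.5704]]
[np.float64(0.3377), np.float64(0.3559), np.float64(0.3385), np.float64(0.3555)]
y [-0.99868969  0.0511752 ] x [0.0665056  0.99778605] -0.015356559123450313
ex [0.05884213 0.9982673 ] O [0.54995985 0.26917056] deg 86.62664555448981
lever pad [0.6718 0.1544] [-0.1074 -0.1284]
front top outer far [0.6843 0.0028] [-0.258  -0.1497]
front top outer near [0.3722 0.0209] [-0.2583  0.1628]
front inner far [0.6878 0.0212] [-0.2394 -0.1522]
cross A ends [0.6203 0.1721] [-0.0928 -0.076 ]
 [0.4793 0.1761] [-0.097   0.0651]
crossB [0.6122 0.0855] [-0.1797 -0.0729]
 [0.4715 0.0924] [-0.1811  0.068 ]
base1 ends [0.5932 0.1964] [-0.0701 -0.0474]
 [0.5788 0.0592] [-0.2079 -0.0411]
base2 [0.5091 0.2049] [-0.0666  0.037 ]
 [0.4993 0.066 ] [-0.2058  0.0386]
[[258.75141377 161.88908913]
 [299.488524   245.71472227]
 [303.08573149 151.32176869]] pad [0.67144196 0.15482416 0.196     ] frontmid [0.53477858 0.01161759 0.158     ]
```

Emit:
servo_tool:
  deltas:
    - [0,[0,0,-3],[0,0,8]]
    - [0,[0,0,-3],[0,0,8]]
    - [0,[0,0,-3],[0,0,8]]
    - [0,[0,0,-3],[0,0,8]]
    - [0,[0,0,0],[0,0,8]]

```text
time: 0.65
position: [0.1982, 0.5662, 0.5291]
ee_rot: [[0.863, 0.506, 0.003], [0.506, -0.863, 0.005], [0.005, -0.003, -1.0]]
wrist_force: [0.7, 0.5, 0.4]
gripper_width: 0.0857
```

Emit:
servo_tool:
  deltas:
    - [0,[0,0,0],[0,0,8]]
    - [0,[0,0,0],[0,0,8]]
    - [0,[0,0,0],[0,0,8]]
    - [0,[0,0,0],[0,0,6.7]]
    - [0,[2,1,0],[0,0,0]]

```text
time: 1.15
position: [0.217, 0.5568, 0.5245]
ee_rot: [[1.0, -0.002, -0.001], [-0.002, -1.0, 0.0], [-0.001, -0.0, -1.0]]
wrist_force: [0.3, 0.4, 0.3]
gripper_width: 0.0852
```

Emit:
servo_tool:
  deltas:
    - [0,[3,3.5,0],[0,0,0]]
    - [0,[3,3.5,0],[0,0,0]]
    - [0,[3,3.5,0],[0,0,0]]
    - [0,[3,3.5,0],[0,0,0]]
    - [0,[3,3.5,0],[0,0,0]]

```text
time: 1.65
position: [0.3691, 0.3798, 0.5246]
ee_rot: [[1.0, 0.0, -0.0], [0.0, -1.0, 0.0], [-0.0, -0.0, -1.0]]
wrist_force: [1.6, 0.6, -0.0]
gripper_width: 0.0854
```

Emit:
servo_tool:
  deltas:
    - [0,[3,4,0],[0,0,0]]
    - [0,[3,4,0],[0,0,0]]
    - [0,[0,5,0],[0,0,0]]
    - [0,[0,5,0],[0,0,0]]
    - [0,[0,5,0],[0,0,0]]

```text
time: 2.15
position: [0.428, 0.1495, 0.5243]
ee_rot: [[1.0, 0.0, -0.0], [0.0, -1.0, 0.0], [-0.0, -0.0, -1.0]]
wrist_force: [1.0, -0.1, 0.3]
gripper_width: 0.0856
```

Emit:
servo_tool:
  deltas:
    - [0,[0,5,0],[0,0,0]]
    - [0,[0,5,0],[0,0,0]]
    - [0,[0,5,0],[0,0,0]]
    - [0,[0,5,2],[0,0,0]]
    - [0,[0,5,2],[0,0,0]]

```text
time: 2.65
position: [0.4279, -0.0936, 0.4874]
ee_rot: [[1.0, -0.0, 0.001], [-0.0, -1.0, -0.001], [0.001, 0.001, -1.0]]
wrist_force: [1.2, 0.8, 0.3]
gripper_width: 0.0853
```

Emit:
servo_tool:
  deltas:
    - [0,[0,5,2],[0,0,0]]
    - [0,[0,5,2],[0,0,0]]
    - [0,[0,0,0],[0,0,0]]
    - [0,[0,0,0],[0,0,0]]

```text
time: 3.05
position: [0.4279, -0.1852, 0.4496]
ee_rot: [[1.0, -0.002, -0.001], [-0.002, -1.0, 0.002], [-0.001, -0.001, -1.0]]
wrist_force: [-0.1, 0.1, 0.6]
gripper_width: 0.0858
```

Run:
```python
from h import *
c=cam('wrist'); s=ctrl.state(); print(s['position'],s['q'], 'campos',-c[1].T@c[2],c[1][2])
cv2.imwrite('pics/w1.png',ctrl.capture('wrist')[:,:,::-1])
```

```text
[ 0.42793693 -0.18517202  0.44962208] [-3.95409577e+01 -1.63855048e+01 -1.08371598e+01  9.56631260e+01
  1.68892421e-02  5.05948509e+01] campos [ 0.427767   -0.10556731  0.41848313] [-0.00272238 -0.30731316 -0.95160454]
```

View pics/w1.png

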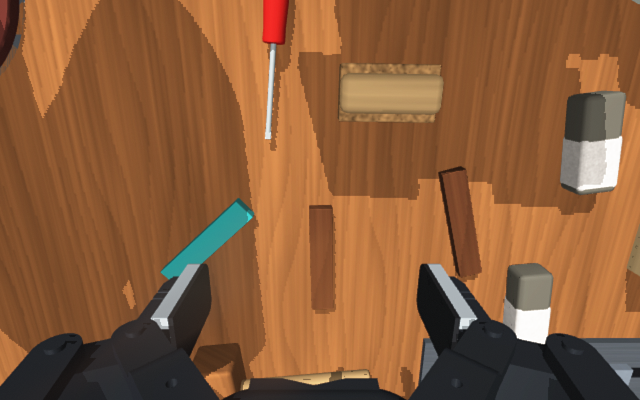

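Run:
```python
import cv2
a=cv2.imread('pics/w1.png')
c=a[150:330,290:500]; cv2.imwrite('pics/w1c.png',cv2.resize(c,None,fx=3.3,fy=3.3,interpolation=cv2.INTER_NEAREST))
```

```text
(no output)
```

View pics/w1c.png

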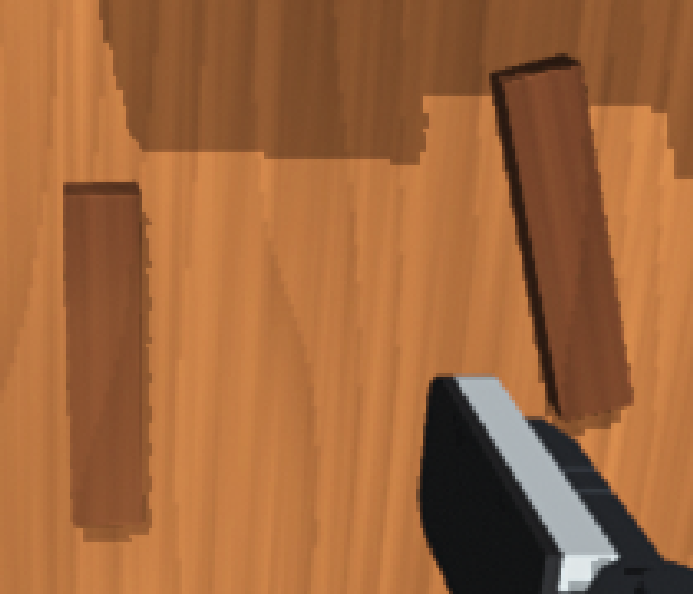

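```bash
cat > m3.py <<'E'
from h import *
c=cam('wrist')
for nm,Q in [('B',[(65,192),(138,194),(145,525),(74,524)]),('A',[(502,80),(580,66),(632,403),(562,415)])]:
    P=ray(c,np.array(Q)/3.3-.5+[290,150],.016)[:,:2]
    e=(P[2]+P[3]-P[0]-P[1])/2
    print(nm,P.mean(0).round(4),'len',np.linalg.norm(e).round(4),'w',np.linalg.norm(P[1]-P[0]).round(4),'az',np.degrees(np.arctan2(e[1],e[0])).round(2))
E
python3 m3.py
```

```text
B [ 0.4373 -0.3197] len 0.1399 w 0.0264 az -88.43
A [ 0.6072 -0.2717] len 0.1376 w 0.0271 az -74.32
```

Emit:
servo_tool:
  deltas:
    - [0,[0.2,3,2],[0,0,-1.6]]
    - [0,[0.2,3,3],[0,0,0]]
    - [0,[0.2,3,3],[0,0,0]]
    - [0,[0.2,3,4],[0,0,0]]
    - [0,[0.1,1.5,4],[0,0,0]]

```text
time: 3.6
position: [0.4411, -0.3199, 0.2903]
ee_rot: [[1.0, 0.029, 0.002], [0.029, -1.0, -0.002], [0.002, 0.002, -1.0]]
wrist_force: [0.2, -0.2, 0.5]
gripper_width: 0.0852
```

Emit:
servo_tool:
  deltas:
    - [0,[0,0,4],[0,0,0]]
    - [0,[0,0,4],[0,0,0]]
    - [0,[0,0,1],[0,0,0]]
    - [0,[0,0,0],[0,0,0]]
    - [0,[0,0,0],[0,0,0]]

```text
time: 4.1
position: [0.4413, -0.3192, 0.2029]
ee_rot: [[1.0, 0.029, 0.002], [0.029, -1.0, -0.002], [0.002, 0.002, -1.0]]
wrist_force: [0.3, 0.9, 0.3]
gripper_width: 0.0858
```

Run:
```python
from h import *
s=ctrl.state(); print(s['position'],s['ee_rot'])
cv2.imwrite('pics/w2.png',ctrl.capture('wrist')[:,:,::-1])
```

```text
[ 0.44128528 -0.31923469  0.2029425 ] [[ 0.99957466  0.0290949   0.00199534]
 [ 0.02909918 -0.99957421 -0.00215176]
 [ 0.00193188  0.00220891 -0.99999569]]
```

View pics/w2.png

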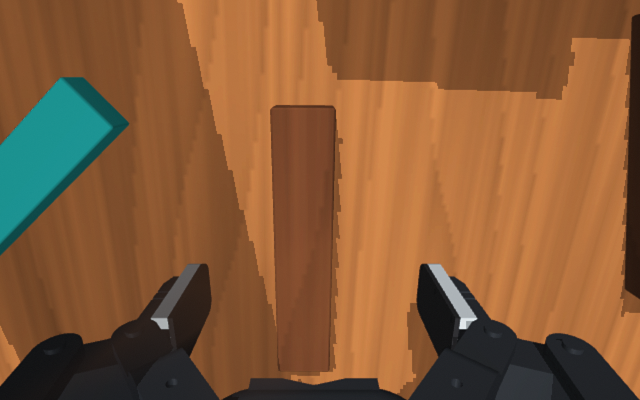

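Run:
```python
from h import *
c=cam('wrist')
P=ray(c,[(271,107),(336,106),(329,372),(277,372)],.016)[:,:2]; print(P,P.mean(0))
```

```text
[[ 0.42152794 -0.25204329]
 [ 0.44889604 -0.25085683]
 [ 0.4518289  -0.39121608]
 [ 0.42361828 -0.39196771]] [ 0.43646779 -0.32152098]
```

Emit:
servo_tool:
  deltas:
    - [0,[-0.5,0.2,0],[0,0,0]]
    - [0,[0,0,1.4],[0,0,0]]
    - [0,[0,0,1.4],[0,0,0]]
    - [0,[0,0,0],[0,0,0]]
    - [0,[0,0,0],[0,0,0]]

```text
time: 4.65
position: [0.435, -0.3209, 0.1715]
ee_rot: [[1.0, 0.028, -0.001], [0.028, -1.0, 0.002], [-0.001, -0.002, -1.0]]
wrist_force: [0.4, 0.5, 0.6]
gripper_width: 0.0855
```

Emit:
servo_tool:
  deltas:
    - [255,[0,0,0],[0,0,0]]
    - [255,[0,0,0],[0,0,0]]
    - [255,[0,0,0],[0,0,0]]
    - [255,[0,0,0],[0,0,0]]
    - [255,[0,0,0],[0,0,0]]

```text
time: 5.15
position: [0.4357, -0.3216, 0.1734]
ee_rot: [[1.0, 0.028, 0.001], [0.028, -1.0, -0.001], [0.001, 0.001, -1.0]]
wrist_force: [-0.5, 0.4, 6.9]
gripper_width: 0.0266
```

Emit:
servo_tool:
  deltas:
    - [255,[0,0,-2],[0,0,0]]
    - [255,[0,0,-4.5],[0,0,0]]
    - [255,[0,0,-4.5],[0,0,0]]
    - [255,[0,0,-4.5],[0,0,0]]
    - [255,[0,0,-4.5],[0,0,0]]

```text
time: 5.65
position: [0.4351, -0.3209, 0.3743]
ee_rot: [[1.0, 0.028, 0.0], [0.028, -1.0, 0.0], [0.0, -0.0, -1.0]]
wrist_force: [1.7, -1.0, 0.1]
gripper_width: 0.0264
```

Emit:
servo_tool:
  deltas:
    - [255,[0.5,-2,-4.5],[0,0,2]]
    - [255,[0.7,-4,-4],[0,0,1.8]]
    - [255,[0.7,-4.5,0],[0,0,1.8]]
    - [255,[0.7,-4.5,0],[0,0,0]]
    - [255,[0.7,-4.5,0],[0,0,0]]

```text
time: 6.15
position: [0.4751, -0.131, 0.4529]
ee_rot: [[0.998, -0.07, 0.001], [-0.07, -0.998, -0.0], [0.001, 0.0, -1.0]]
wrist_force: [0.6, -0.0, -0.1]
gripper_width: 0.0263
```

Emit:
servo_tool:
  deltas:
    - [255,[0.7,-4.5,0],[0,0,0]]
    - [255,[0.7,-4.5,0],[0,0,0]]
    - [255,[0.7,-4.5,0],[0,0,0]]
    - [255,[0,-4,0],[0,0,0]]
    - [255,[0,0,0],[0,0,0]]

```text
time: 6.65
position: [0.508, 0.0445, 0.4526]
ee_rot: [[0.998, -0.065, 0.0], [-0.065, -0.998, 0.001], [0.0, -0.001, -1.0]]
wrist_force: [0.3, -0.4, -0.5]
gripper_width: 0.0267
```

```bash
cat > go.py <<'E'
import sys
from h import *
# usage: go.py x y z az  -> remaining shift in tool axes (cm), turn
t=[float(v) for v in sys.argv[1:]]
s=ctrl.state(); R=np.array(s['ee_rot']); p=s['position']
print('pos',p.round(4),'az',np.degrees(np.arctan2(R[1,0],R[0,0])).round(2),'q',s['q'].round(1),'w',s['gripper_width'],'F',s['wrist_force'].round(1))
if len(t)>=3: print('tool shift cm',(R.T@(np.array(t[:3])-p)*100).round(2))
E
python3 go.py 0.504 0.1355 0.46
python3 - <<'E'
from h import *
cv2.imwrite('pics/w3.png',ctrl.capture('wrist')[:,:,::-1])
E
```

```text
pos [0.508  0.0445 0.4526] az -3.71 q [-9.7 -8.8 -3.9 94.8  0.1 84. ] w 0.026732127414489146 F [ 0.3 -0.4 -0.5]
tool shift cm [-0.99 -9.05 -0.73]
```

View pics/w3.png

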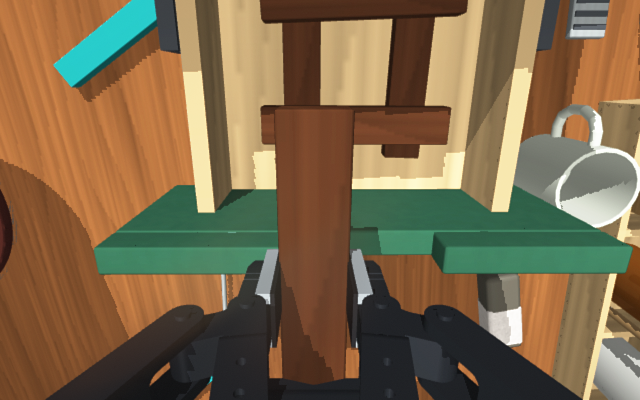

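Run:
```python
import cv2
a=cv2.imread('pics/w3.png')
c=a[0:200,230:480]; cv2.imwrite('pics/w3c.png',cv2.resize(c,None,fx=3,fy=3,interpolation=cv2.INTER_NEAREST))
```

```text
(no output)
```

View pics/w3c.png

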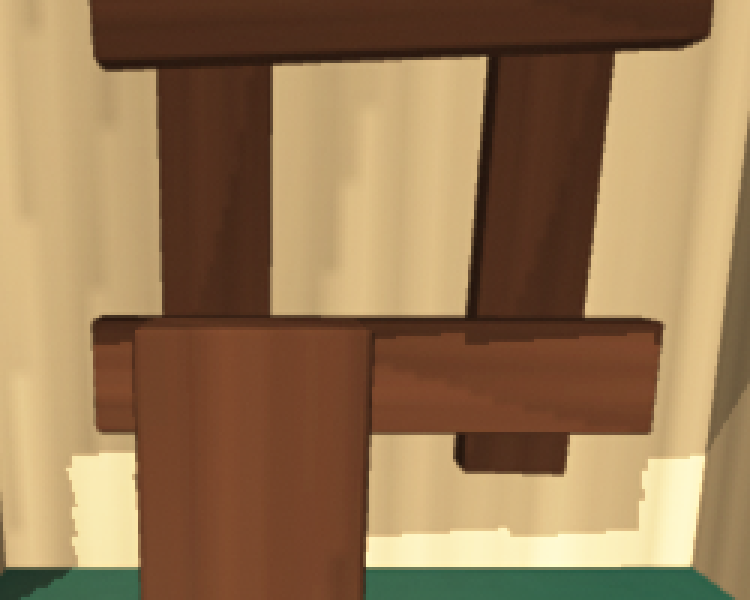

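Run:
```python
from h import *
c=cam('wrist'); d=np.load('cab.npz'); O,ex,ey=d['O'],d['ex'],d['ey']
f=lambda L: np.array(L)/3-.5+[230,0]
L=lambda P: np.c_[(P-O)@ex,(P-O)@ey].round(4)
for nm,Q,z in [('base1',[(498,60),(480,315),(466,470),(613,55),(583,315),(566,472)],.136),('base2',[(158,70),(163,315),(271,68),(271,315)],.136),('cross front',[(95,330),(660,332),(652,432),(97,432)],.152),('cross back near edge bottom',[(98,62),(708,40)],.152)]:
    P=ray(c,f(Q),z)[:,:2]; print(nm); print(P.round(4).tolist()); print(L(P).tolist())
```

```text
base1
[[0.5743, 0.1593], [0.57, 0.1001], [0.5662, 0.0599], [0.6018, 0.1586], [0.5964, 0.0984], [0.593, 0.0576]]
[[-0.1083, -0.0308], [-0.1676, -0.0299], [-0.2079, -0.0285], [-0.1074, -0.0583], [-0.1678, -0.0564], [-0.2087, -0.0554]]
base2
[[0.4928, 0.1625], [0.4888, 0.1055], [0.52, 0.1612], [0.5165, 0.1037]]
[[-0.1098, 0.0508], [-0.167, 0.0514], [-0.1096, 0.0236], [-0.1672, 0.0237]]
cross front
[[0.4733, 0.104], [0.6105, 0.0944], [0.6097, 0.07], [0.4711, 0.0792]]
[[-0.1694, 0.0668], [-0.1709, -0.0707], [-0.1953, -0.0714], [-0.1943, 0.0676]]
cross back near edge bottom
[[0.4806, 0.1628], [0.618, 0.1582]]
[[-0.1103, 0.063], [-0.1068, -0.0745]]
```

Emit:
servo_tool:
  deltas:
    - [255,[-0.4,-3.5,0],[0,0,0]]
    - [255,[-0.4,-3.5,0],[0,0,0]]
    - [255,[-0.1,-2,2],[0,0,0]]
    - [255,[0,0,4],[0,0,0]]
    - [255,[0,0,3],[0,0,0]]

```text
time: 7.2
position: [0.5054, 0.1306, 0.3607]
ee_rot: [[0.998, -0.07, -0.0], [-0.07, -0.998, -0.0], [-0.0, 0.0, -1.0]]
wrist_force: [0.7, -0.6, -1.2]
gripper_width: 0.0266
```

```bash
python3 go.py 0.5048 0.1356 0.3275
```

```text
pos [0.5054 0.1306 0.3607] az -3.99 q [  0.1  -7.9 -12.8  85.2  -0.   94.1] w 0.026631871665085963 F [ 0.7 -0.6 -1.2]
tool shift cm [-0.1  -0.49  3.32]
```

Emit:
servo_tool:
  deltas:
    - [255,[0,-0.4,1],[0,0,0]]
    - [255,[0,0,1],[0,0,0]]
    - [255,[0,0,0.6],[0,0,0]]
    - [255,[0,0,0],[0,0,0]]
    - [255,[0,0,0],[0,0,0]]

```text
time: 7.7
position: [0.5062, 0.1347, 0.3377]
ee_rot: [[0.998, -0.07, 0.002], [-0.07, -0.998, 0.0], [0.002, -0.0, -1.0]]
wrist_force: [-0.5, -1.0, -0.6]
gripper_width: 0.0267
```

```bash
python3 go.py 0.5048 0.1356 0.3265;python3 - <<'E'
from h import *
a=ctrl.capture('scene')[:,:,::-1]; b=ctrl.capture('wrist')[:,:,::-1]
cv2.imwrite('pics/w4.png',b)
cv2.imwrite('pics/s4.png',cv2.resize(a[130:290,260:460],None,fx=3.5,fy=3.5))
E
```

```text
pos [0.5062 0.1347 0.3377] az -4.02 q [  0.6  -7.6 -14.9  82.7   0.   94.6] w 0.026708330573148194 F [-0.5 -1.  -0.6]
tool shift cm [-0.15 -0.08  1.12]
```

View pics/w4.png

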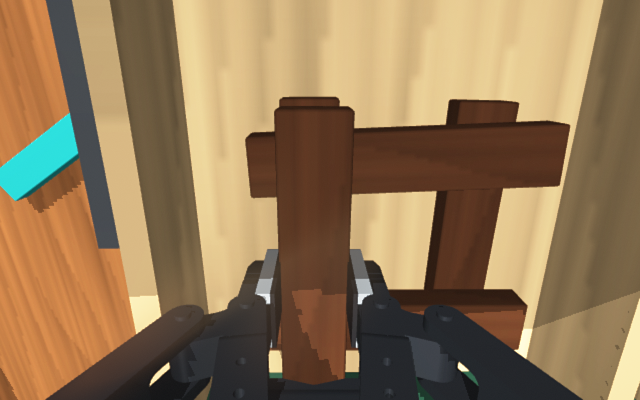

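View pics/s4.png

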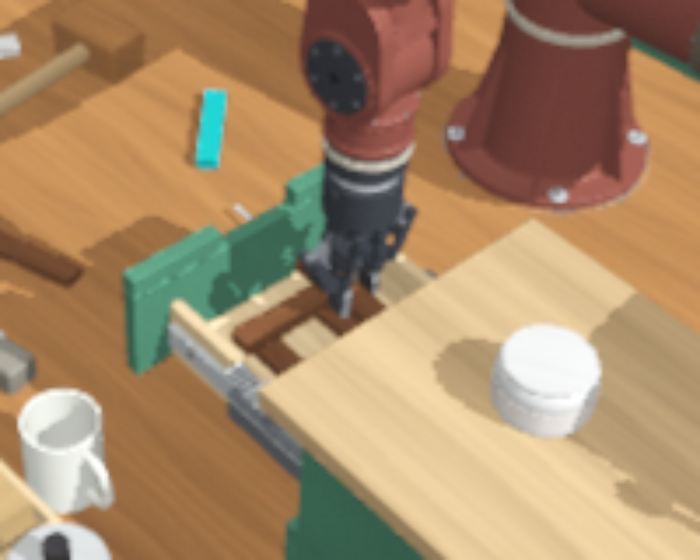

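Run:
```python
from h import *
c=cam('wrist')
print(ray(c,[(281,100),(338,100),(450,102),(518,103)],.136)); print(ray(c,[(276,109),(353,109)],.1647+.016))
```

```text
[[0.49610467 0.20643038 0.136     ]
 [0.52215735 0.2045962  0.136     ]
 [0.57341122 0.20009746 0.136     ]
 [0.60461667 0.19745402 0.136     ]]
[[0.4981381  0.20563863 0.1807    ]
 [0.5242958  0.20379649 0.1807    ]]
```

Emit:
servo_tool:
  deltas:
    - [255,[-0.2,0,0.5],[0,0,0]]
    - [255,[0,0,0.4],[0,0,0]]
    - [255,[0,0,0.2],[0,0,0]]
    - [255,[0,0,0],[0,0,0]]
    - [255,[0,0,0],[0,0,0]]

```text
time: 8.3
position: [0.5038, 0.1351, 0.3254]
ee_rot: [[0.998, -0.07, -0.0], [-0.07, -0.998, 0.0], [-0.0, -0.0, -1.0]]
wrist_force: [-0.9, 0.5, 0.1]
gripper_width: 0.0266
```

Emit:
servo_tool:
  deltas:
    - [255,[0,0,0.1],[0,0,0]]
    - [255,[0,0,0],[0,0,0]]

```text
time: 8.5
position: [0.5037, 0.1351, 0.3254]
ee_rot: [[0.998, -0.07, 0.001], [-0.07, -0.998, -0.0], [0.001, -0.0, -1.0]]
wrist_force: [-3.8, 0.1, 6.6]
gripper_width: 0.0267
```

Emit:
servo_tool:
  deltas:
    - [140,[0,0,0],[0,0,0]]
    - [140,[0,0,0],[0,0,0]]
    - [140,[0,0,0],[0,0,0]]
    - [140,[0,0,0],[0,0,0]]

```text
time: 8.9
position: [0.5038, 0.1351, 0.3244]
ee_rot: [[0.998, -0.07, -0.0], [-0.07, -0.998, 0.0], [-0.0, -0.0, -1.0]]
wrist_force: [-0.4, 0.3, -0.1]
gripper_width: 0.0383
```

Emit:
servo_tool:
  deltas:
    - [140,[0,0,-2],[0,0,0]]
    - [140,[0,0,-4],[0,0,0]]
    - [110,[0,0,-4],[0,0,-4]]
    - [110,[0,2,-2],[0,0,-5]]
    - [110,[0,4,-1],[0,0,-5]]

```text
time: 9.4
position: [0.5072, 0.0761, 0.4573]
ee_rot: [[0.984, 0.181, 0.004], [0.181, -0.984, 0.0], [0.004, 0.0, -1.0]]
wrist_force: [0.2, 0.3, -0.4]
gripper_width: 0.0486
```

Emit:
servo_tool:
  deltas:
    - [110,[1.5,4,0],[0,0,-5.7]]
    - [110,[2,4,0],[0,0,0]]
    - [110,[2,4,0],[0,0,0]]
    - [110,[0,0,0],[0,0,0]]

```text
time: 9.8
position: [0.5916, -0.0318, 0.4517]
ee_rot: [[0.964, 0.267, -0.003], [0.267, -0.964, 0.0], [-0.003, -0.001, -1.0]]
wrist_force: [0.7, -0.2, -0.9]
gripper_width: 0.0485
```

```bash
python3 go.py 0.6072 -0.2717 0.45;python3 - <<'E'
from h import *
b=ctrl.capture('wrist')[:,:,::-1]; a=ctrl.capture('top')[:,:,::-1]
cv2.imwrite('pics/w5.png',b)
cv2.imwrite('pics/t5.png',cv2.resize(a[130:255,225:425],None,fx=4,fy=4,interpolation=cv2.INTER_NEAREST))
E
```

```text
pos [ 0.5916 -0.0318  0.4517] az 15.47 q [-15.7   5.7  10.2  94.6  -0.   58.8] w 0.048541825224791134 F [ 0.7 -0.2 -0.9]
tool shift cm [-4.9  23.54  0.16]
```

View pics/w5.png

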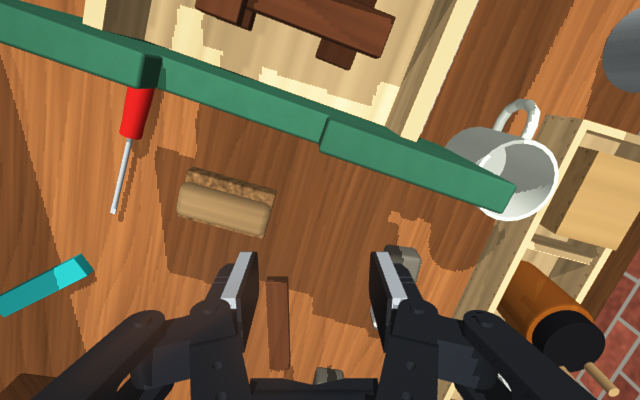

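View pics/t5.png

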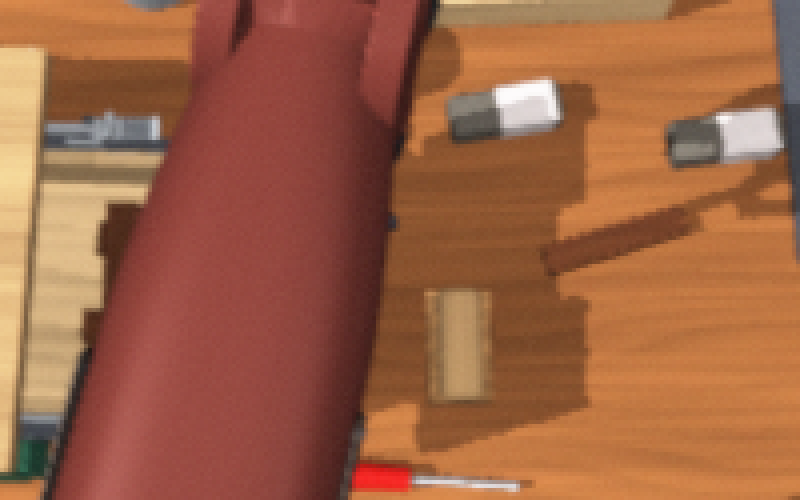

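Emit:
servo_tool:
  deltas:
    - [110,[-1,4.7,0],[0,0,0]]
    - [110,[-1,4.7,0],[0,0,0]]
    - [110,[-1,4.7,0],[0,0,0]]
    - [110,[-1,4.7,0],[0,0,0]]
    - [110,[-0.9,4.5,4],[0,0,0]]

```text
time: 10.4
position: [0.6045, -0.2587, 0.4268]
ee_rot: [[0.963, 0.271, 0.007], [0.271, -0.963, -0.005], [0.005, 0.007, -1.0]]
wrist_force: [0.9, -0.1, -0.2]
gripper_width: 0.0483
```

Emit:
servo_tool:
  deltas:
    - [110,[0,0,4],[0,0,0]]
    - [110,[0,0,4],[0,0,0]]
    - [110,[0,0,4],[0,0,0]]
    - [110,[0,0,4],[0,0,0]]
    - [110,[0,0,2],[0,0,0]]

```text
time: 10.9
position: [0.6033, -0.255, 0.2382]
ee_rot: [[0.962, 0.272, -0.003], [0.272, -0.962, 0.002], [-0.002, -0.003, -1.0]]
wrist_force: [-0.6, -0.6, -0.0]
gripper_width: 0.0485
```

Emit:
servo_tool:
  deltas:
    - [110,[0,0,0],[0,0,0]]
    - [110,[0,0,0],[0,0,0]]

```text
time: 11.1
position: [0.6046, -0.2563, 0.2431]
ee_rot: [[0.962, 0.272, 0.001], [0.272, -0.962, -0.0], [0.001, 0.001, -1.0]]
wrist_force: [1.0, -0.4, 0.8]
gripper_width: 0.0489
```

```bash
python3 go.py 0.6072 -0.2717 0.173;python3 - <<'E'
from h import *
b=ctrl.capture('wrist')[:,:,::-1]
cv2.imwrite('pics/w6.png',b)
E
```

```text
pos [ 0.6046 -0.2563  0.2431] az 15.76 q [-34.4  17.5   1.7  74.1   0.   39.9] w 0.048866187393437045 F [ 1.  -0.4  0.8]
tool shift cm [-0.18  1.54  7.01]
```

View pics/w6.png

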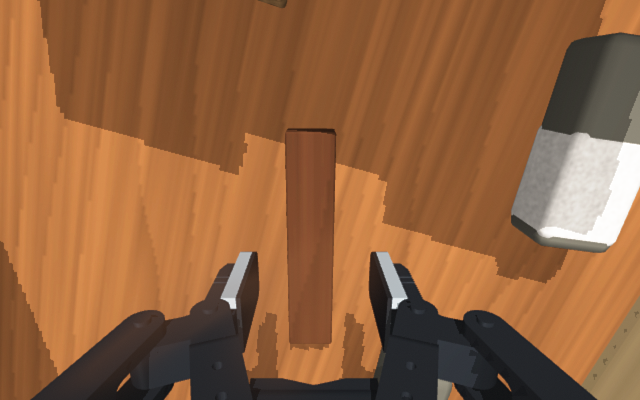

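Run:
```python
from h import *
c=cam('wrist'); s=ctrl.state()
P=ray(c,[(286,131.5),(336,131.5),(331,345),(290,345)],.016); P[:,2]=.173; print(P,P.mean(0)); print((s['ee_rot'].T@(P.mean(0)-s['position'])*100).round(2))
e=(P[0]+P[1]-P[2]-P[3])[:2]; print(np.degrees(np.arctan2(e[1],e[0])), np.linalg.norm(e)/2)
```

```text
[[ 0.57648622 -0.21035621  0.173     ]
 [ 0.60262652 -0.20300067  0.173     ]
 [ 0.64028741 -0.33890542  0.173     ]
 [ 0.61404024 -0.34625962  0.173     ]] [ 0.6083601  -0.27463048  0.173     ]
[-0.17  1.79  7.11]
105.46786104342445 0.14101149211444847
```

Emit:
servo_tool:
  deltas:
    - [110,[-0.2,1.7,1],[0,0,0]]
    - [110,[0,0,3],[0,0,0]]
    - [110,[0,0,2],[0,0,0]]
    - [110,[0,0,0.9],[0,0,0]]
    - [110,[0,0,0],[0,0,0]]

```text
time: 11.65
position: [0.6073, -0.2739, 0.1731]
ee_rot: [[0.963, 0.271, 0.0], [0.271, -0.963, 0.0], [0.0, -0.0, -1.0]]
wrist_force: [0.4, -0.4, -0.5]
gripper_width: 0.0485
```

Emit:
servo_tool:
  deltas:
    - [110,[0,0,0],[0,0,0]]
    - [255,[0,0,0],[0,0,0]]
    - [255,[0,0,0],[0,0,0]]
    - [255,[0,0,0],[0,0,0]]
    - [255,[0,0,0],[0,0,0]]

```text
time: 12.15
position: [0.6079, -0.2744, 0.1747]
ee_rot: [[0.963, 0.271, 0.003], [0.271, -0.963, -0.002], [0.002, 0.002, -1.0]]
wrist_force: [-0.3, 0.6, 6.8]
gripper_width: 0.0264
```

Emit:
servo_tool:
  deltas:
    - [255,[0,0,-2],[0,0,0]]
    - [255,[0,0,-4.5],[0,0,0]]
    - [255,[0,0,-4.5],[0,0,0]]
    - [255,[0,0,-4.5],[0,0,0]]
    - [255,[0,0,-4.5],[0,0,0]]

```text
time: 12.65
position: [0.6068, -0.2738, 0.3752]
ee_rot: [[0.963, 0.271, 0.001], [0.271, -0.963, -0.0], [0.001, 0.001, -1.0]]
wrist_force: [0.4, -1.0, 0.2]
gripper_width: 0.0267
```

Emit:
servo_tool:
  deltas:
    - [255,[0,-1,-4.5],[0,0,5]]
    - [255,[0,-3,-4],[0,0,5]]
    - [255,[0,-4.5,0],[0,0,5]]
    - [255,[0,-4.5,0],[0,0,5.4]]
    - [255,[0,-4.5,0],[0,0,0]]

```text
time: 13.15
position: [0.5969, -0.0989, 0.4589]
ee_rot: [[0.996, -0.086, 0.002], [-0.086, -0.996, -0.001], [0.002, 0.0, -1.0]]
wrist_force: [0.3, 0.2, -0.0]
gripper_width: 0.0265
```

```bash
python3 go.py 0.5853 0.1288 0.46
```

```text
pos [ 0.5969 -0.0989  0.4589] az -4.93 q [-21.8   8.   13.4  95.3   0.   73.2] w 0.026546219181830578 F [ 0.3  0.2 -0. ]
tool shift cm [ -3.11 -22.58  -0.12]
```

Emit:
servo_tool:
  deltas:
    - [255,[-0.6,-4.5,0],[0,0,0]]
    - [255,[-0.6,-4.5,0],[0,0,0]]
    - [255,[-0.6,-4.5,0],[0,0,0]]
    - [255,[-0.6,-4.5,0],[0,0,0]]
    - [255,[-0.5,-4,0],[0,0,0]]

```text
time: 13.65
position: [0.586, 0.1235, 0.4585]
ee_rot: [[0.997, -0.081, 0.001], [-0.081, -0.997, 0.0], [0.001, -0.0, -1.0]]
wrist_force: [0.5, 0.5, -0.9]
gripper_width: 0.0265
```

Emit:
servo_tool:
  deltas:
    - [255,[0,0,4],[0,0,0]]
    - [255,[0,0,4],[0,0,0]]
    - [255,[0,0,2.5],[0,0,0]]
    - [255,[0,0,0],[0,0,0]]
    - [255,[0,0,0],[0,0,0]]

```text
time: 14.15
position: [0.5866, 0.1213, 0.3538]
ee_rot: [[0.997, -0.082, 0.001], [-0.082, -0.997, 0.0], [0.001, -0.0, -1.0]]
wrist_force: [0.1, -0.8, -0.8]
gripper_width: 0.0264
```

```bash
python3 go.py 0.5853 0.1288 0.3265;python3 - <<'E'
from h import *
b=ctrl.capture('wrist')[:,:,::-1]
cv2.imwrite('pics/w7.png',b)
E
```

```text
pos [0.5866 0.1213 0.3538] az -4.7 q [-0.8  5.5 -0.2 84.3  0.  93.9] w 0.026367483028695102 F [ 0.1 -0.8 -0.8]
tool shift cm [-0.19 -0.74  2.73]
```

View pics/w7.png

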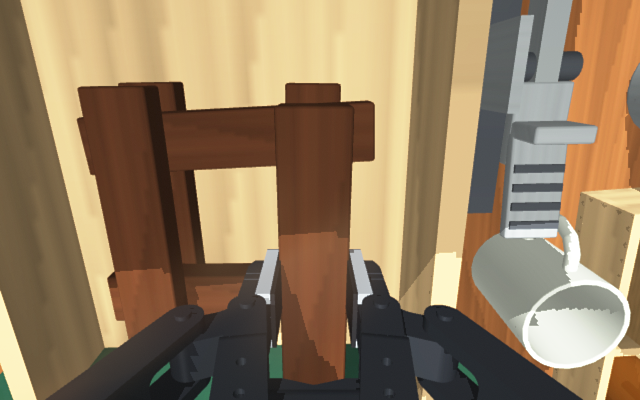

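Run:
```python
from h import *
c=cam('wrist')
print(ray(c,[(120,86),(183,85),(286,86),(340,86)],.136).round(4)); print('placed',ray(c,[(80,90),(157,89)],.168).round(4)); print('held',ray(c,[(275,108),(352,107)],.1803+.016).round(4))
```

```text
[[0.4972 0.2055 0.136 ]
 [0.5286 0.2034 0.136 ]
 [0.5797 0.1987 0.136 ]
 [0.6065 0.1965 0.136 ]]
placed [[0.4967 0.2045 0.168 ]
 [0.5286 0.2022 0.168 ]]
held [[0.5795 0.1924 0.1963]
 [0.606  0.1905 0.1963]]
```

Emit:
servo_tool:
  deltas:
    - [255,[0,-0.6,0.8],[0,0,0]]
    - [255,[0,0,1],[0,0,0]]
    - [255,[0,0,0.7],[0,0,0]]
    - [255,[0,0,0],[0,0,0]]
    - [255,[0,0,0],[0,0,0]]

```text
time: 14.7
position: [0.587, 0.1273, 0.3273]
ee_rot: [[0.997, -0.082, -0.0], [-0.082, -0.997, 0.0], [-0.0, -0.0, -1.0]]
wrist_force: [-0.4, -0.3, 0.6]
gripper_width: 0.0266
```

Emit:
servo_tool:
  deltas:
    - [255,[0,0,0.1],[0,0,0]]
    - [255,[0,0,0.1],[0,0,0]]

```text
time: 14.9
position: [0.587, 0.1273, 0.3267]
ee_rot: [[0.997, -0.082, 0.001], [-0.082, -0.997, -0.0], [0.001, 0.0, -1.0]]
wrist_force: [-5.4, -1.0, 14.1]
gripper_width: 0.0266
```

Emit:
servo_tool:
  deltas:
    - [255,[0,0,-0.1],[0,0,0]]
    - [140,[0,0,0],[0,0,0]]
    - [140,[0,0,0],[0,0,0]]
    - [140,[0,0,0],[0,0,0]]
    - [140,[0,0,0],[0,0,0]]

```text
time: 15.4
position: [0.5871, 0.1273, 0.3265]
ee_rot: [[0.997, -0.082, -0.0], [-0.082, -0.997, 0.0], [-0.0, -0.0, -1.0]]
wrist_force: [0.3, -0.6, -0.4]
gripper_width: 0.0385
```

Emit:
servo_tool:
  deltas:
    - [140,[0,0,-2],[0,0,0]]
    - [140,[0,0,-4],[0,0,0]]
    - [140,[0,0,-4],[0,0,0]]
    - [140,[0,0,-2],[0,0,0]]
    - [140,[0,0,0],[0,0,0]]

```text
time: 15.9
position: [0.5875, 0.1273, 0.4505]
ee_rot: [[0.997, -0.082, 0.006], [-0.082, -0.997, 0.0], [0.006, -0.001, -1.0]]
wrist_force: [0.4, -0.4, -0.1]
gripper_width: 0.0383
```

```bash
python3 go.py 0.6714 0.1548 0.45;python3 - <<'E'
from h import *
b=ctrl.capture('wrist')[:,:,::-1]
cv2.imwrite('pics/w8.png',b)
E
```

```text
pos [0.5875 0.1273 0.4505] az -4.7 q [-0.2  6.8 11.3 94.1  0.  94.5] w 0.03829288438606572 F [ 0.4 -0.4 -0.1]
tool shift cm [ 8.13 -3.43  0.1 ]
```

View pics/w8.png

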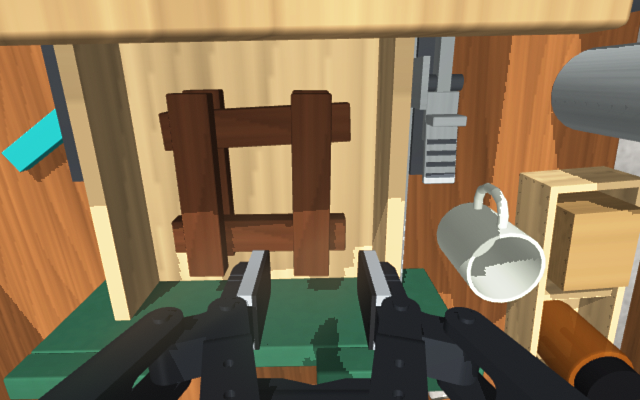

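Run:
```python
from h import *
c=cam('wrist'); d=np.load('cab.npz'); O,ex,ey=d['O'],d['ex'],d['ey']
L=lambda P: np.c_[(P-O)@ex,(P-O)@ey].round(4)
b=cv2.imread('pics/w8.png'); cv2.imwrite('pics/w8c.png',cv2.resize(b[60:200,390:490],None,fx=4.2,fy=4.2,interpolation=cv2.INTER_NEAREST))
W=lambda x,y,z: np.r_[O+x*ex+y*ey,z]
print('pred pad mid, outer end, rib', proj(c,[W(-.107,-.128,.196),W(-.127,-.128,.198),W(-.09,-.128,.205)]))
for q,z in [((440,158),.196),((440,182),.198),((449,125),.205)]:
    P=ray(c,q,z)[:,:2]; print(P,L(P))
```

```text
pred pad mid, outer end, rib [[443.88349527 155.98833783]
 [442.19401613 187.65240919]
 [451.78593055 130.44892489]]
[[0.66906046 0.15374304]] [[-0.1082 -0.1257]]
[[0.6687783  0.13872173]] [[-0.1232 -0.1263]]
[[0.67071071 0.17509729]] [[-0.0868 -0.1261]]
```

View pics/w8c.png

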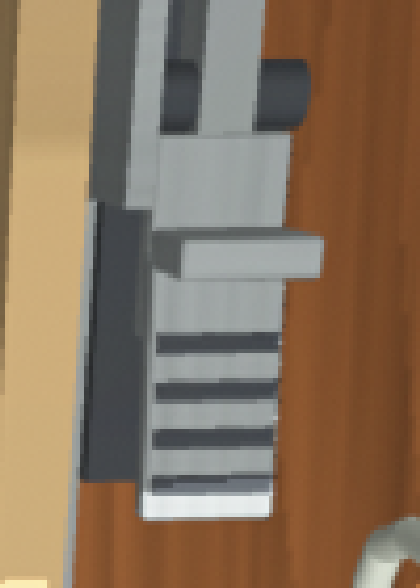

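Emit:
servo_tool:
  deltas:
    - [255,[2,0.6,0],[7.5,0,0]]
    - [255,[2,0.6,0],[7.5,0,0]]
    - [255,[2,0.5,0],[0,0,-1.3]]
    - [255,[2,0.3,0],[0,0,0]]
    - [255,[0,0,0],[0,0,0]]

```text
time: 16.45
position: [0.6667, 0.1005, 0.4405]
ee_rot: [[0.998, -0.059, 0.018], [-0.061, -0.964, 0.258], [0.002, -0.259, -0.966]]
wrist_force: [-1.3, 0.3, -0.1]
gripper_width: -0.0002
```

```bash
cat > tip.py <<'E'
import sys
from h import *
# tip.py x y z : remaining shift (tool cm) so that shut fingertip (173 mm) reaches world point
s=ctrl.state(); R=np.array(s['ee_rot']); p=s['position']; tip=p+R@[0,0,.173]
d=np.load('cab.npz'); O,ex,ey=d['O'],d['ex'],d['ey']
print('t',s['time'],'tip',tip.round(4),'cab',((tip[:2]-O)@ex).round(4),((tip[:2]-O)@ey).round(4),'zt',R[:,2].round(3),'q',s['q'].round(1),'F',s['wrist_force'].round(1))
a=[float(v) for v in sys.argv[1:]]
if a: print('shift',(R.T@(np.array(a)-tip)*100).round(2))
for v,n in [(np.r_[ex,0],'cabx'),(np.r_[-ey,0],'caby-'),(np.array([0,0,-1.]),'down')]: print(n,(R.T@v).round(3),end=' ')
print()
E
python3 tip.py 0.670 0.150 0.215
```

```text
t 16.45 tip [0.6698 0.1452 0.2734] cab -0.1167 -0.1269 zt [ 0.018  0.258 -0.966] q [-5.4 19.2 23.9 95.1 15.  88. ] F [-1.3  0.3 -0.1]
shift [-0.02  1.04  5.77]
cabx [-0.002 -0.966  0.259] caby- [ 1.    -0.002  0.003] down [-0.002  0.259  0.966]
```

Emit:
servo_tool:
  deltas:
    - [255,[0,0.4,2],[0,0,0]]
    - [255,[0,0.4,2],[0,0,0]]
    - [255,[0,0.2,1.5],[0,0,0]]
    - [255,[0,0,0],[0,0,0]]
    - [255,[0,0,0],[0,0,0]]

```text
time: 16.95
position: [0.6653, 0.1064, 0.388]
ee_rot: [[0.998, -0.056, 0.02], [-0.06, -0.964, 0.258], [0.005, -0.259, -0.966]]
wrist_force: [0.2, 0.7, 0.5]
gripper_width: 0.0002
```

```bash
python3 tip.py 0.670 0.150 0.195;python3 - <<'E'
from h import *
b=ctrl.capture('wrist')[:,:,::-1]
cv2.imwrite('pics/w9.png',b)
a=ctrl.capture('scene')[:,:,::-1]
cv2.imwrite('pics/s9.png',cv2.resize(a[130:290,260:460],None,fx=3.5,fy=3.5))
E
```

```text
t 16.95 tip [0.6688 0.1511 0.2209] cab -0.1109 -0.1256 zt [ 0.02   0.258 -0.966] q [-4.9 17.8 16.7 89.  15.  88.4] F [0.2 0.7 0.5]
shift [0.11 0.77 2.48]
cabx [-0.001 -0.966  0.259] caby- [1.    0.    0.005] down [-0.005  0.259  0.966]
```

View pics/w9.png

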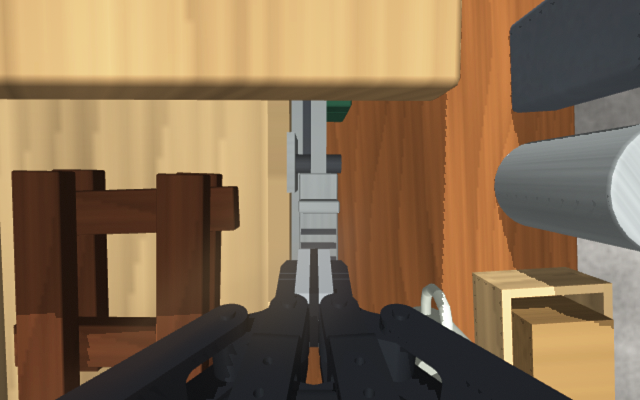

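View pics/s9.png

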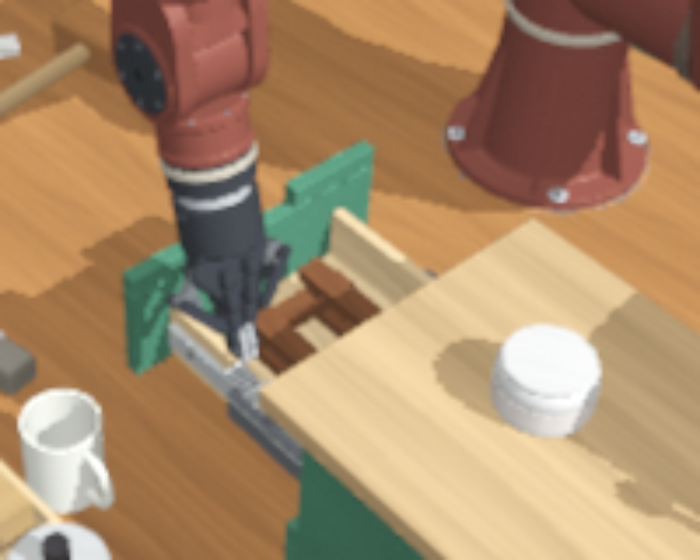

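Emit:
servo_tool:
  deltas:
    - [255,[0.15,0.2,0.8],[0,0,0]]
    - [255,[0,0.2,0.8],[0,0,0]]
    - [255,[0,0.1,0.4],[0,0,0]]
    - [255,[0,0,0],[0,0,0]]

```text
time: 17.45
position: [0.6675, 0.1063, 0.3668]
ee_rot: [[0.998, -0.057, 0.021], [-0.06, -0.964, 0.258], [0.005, -0.259, -0.966]]
wrist_force: [-0.2, -0.1, 2.6]
gripper_width: 0.0001
```

```bash
python3 tip.py 0.670 0.150 0.195
```

```text
t 17.45 tip [0.6711 0.1509 0.1997] cab -0.1109 -0.1278 zt [ 0.021  0.258 -0.966] q [-4.9 18.  14.7 86.8 15.  88.5] F [-0.2 -0.1  2.6]
shift [-0.1   0.22  0.43]
cabx [-0.001 -0.966  0.259] caby- [1.    0.    0.005] down [-0.005  0.259  0.966]
```

Emit:
servo_tool:
  deltas:
    - [255,[0,0.1,0.4],[0,0,0]]
    - [255,[0,0.1,0.4],[0,0,0]]
    - [255,[0,0.1,0.3],[0,0,0]]
    - [255,[0,0,0],[0,0,0]]
    - [255,[0,0,0],[0,0,0]]

```text
time: 17.95
position: [0.6677, 0.1062, 0.3564]
ee_rot: [[0.998, -0.056, 0.022], [-0.06, -0.964, 0.258], [0.006, -0.259, -0.966]]
wrist_force: [-0.1, -2.0, 4.1]
gripper_width: -0.0002
```

```bash
python3 tip.py 0.670 0.150 0.185;python3 - <<'E'
from h import *
b=ctrl.capture('wrist')[:,:,::-1]
cv2.imwrite('pics/w10.png',cv2.resize(b[80:330,200:440],None,fx=2.4,fy=2.4))
E
```

```text
t 17.95 tip [0.6715 0.1508 0.1893] cab -0.111 -0.1283 zt [ 0.022  0.258 -0.966] q [-4.9 18.  13.6 85.7 15.  88.5] F [-0.1 -2.   4.1]
shift [-0.14  0.2   0.4 ]
cabx [-0.001 -0.966  0.259] caby- [1.    0.    0.006] down [-0.006  0.259  0.966]
```

View pics/w10.png

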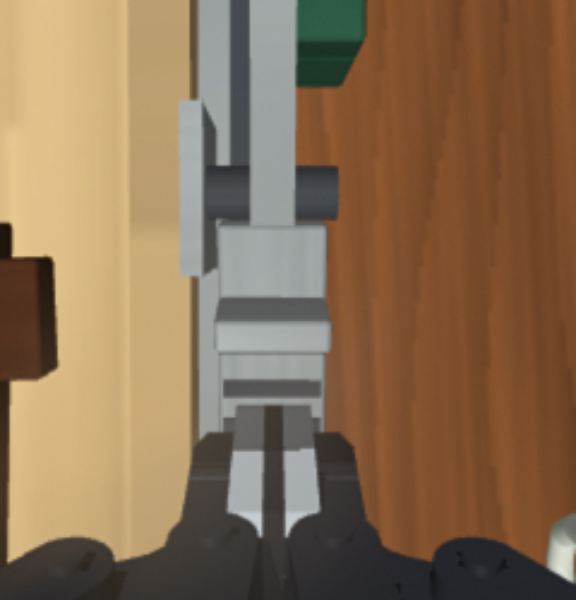

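Emit:
servo_tool:
  deltas:
    - [255,[0,0.05,0.2],[0,0,0]]
    - [255,[0,0.05,0.2],[0,0,0]]
    - [255,[0,0,0],[0,0,0]]

```text
time: 18.3
position: [0.6677, 0.1064, 0.3519]
ee_rot: [[0.998, -0.056, 0.021], [-0.06, -0.964, 0.258], [0.006, -0.259, -0.966]]
wrist_force: [1.9, -2.3, 5.0]
gripper_width: -0.0002
```

```bash
python3 tip.py 0.670 0.150 0.185
```

```text
t 18.3 tip [0.6714 0.151  0.1848] cab -0.1108 -0.1282 zt [ 0.021  0.258 -0.966] q [-4.9 18.  13.2 85.2 15.  88.5] F [ 1.9 -2.3  5. ]
shift [-0.13  0.1  -0.05]
cabx [-0.001 -0.966  0.259] caby- [1.    0.    0.006] down [-0.006  0.259  0.966]
```

Emit:
servo_tool:
  deltas:
    - [255,[0,-0.3,0.03],[0,0,0]]
    - [255,[0,-0.3,0.03],[0,0,0]]
    - [255,[0,0,0],[0,0,0]]

```text
time: 18.6
position: [0.668, 0.113, 0.3534]
ee_rot: [[0.998, -0.056, 0.022], [-0.059, -0.964, 0.259], [0.006, -0.26, -0.966]]
wrist_force: [1.6, 0.5, 3.7]
gripper_width: 0.0
```

```bash
python3 tip.py 0.670 0.150 0.185
```

```text
t 18.6 tip [0.6718 0.1577 0.1863] cab -0.1041 -0.1282 zt [ 0.022  0.259 -0.966] q [-4.3 18.1 13.4 85.2 15.  89. ] F [1.6 0.5 3.7]
shift [-0.13  0.79 -0.08]
cabx [-0.001 -0.966  0.26 ] caby- [1.    0.001 0.006] down [-0.006  0.26   0.966]
```

Emit:
servo_tool:
  deltas:
    - [255,[0,0.05,0.2],[0,0,0]]
    - [255,[0,-0.3,0.07],[0,0,0]]
    - [255,[0,-0.4,0.1],[0,0,0]]
    - [255,[0,0,0],[0,0,0]]

```text
time: 19.0
position: [0.6685, 0.1201, 0.3513]
ee_rot: [[0.998, -0.056, 0.021], [-0.06, -0.964, 0.259], [0.006, -0.259, -0.966]]
wrist_force: [0.1, 0.5, 4.9]
gripper_width: 0.0002
```

```bash
python3 tip.py 0.670 0.150 0.185;python3 - <<'E'
from h import *
b=ctrl.capture('wrist')[:,:,::-1]
cv2.imwrite('pics/w11.png',cv2.resize(b[80:330,200:440],None,fx=2.4,fy=2.4))
E
```

```text
t 19.0 tip [0.6722 0.1649 0.1842] cab -0.0969 -0.1282 zt [ 0.021  0.259 -0.966] q [-3.7 18.3 13.4 84.9 15.  89.7] F [0.1 0.5 4.9]
shift [-0.13  1.42 -0.47]
cabx [-0.001 -0.966  0.259] caby- [1.    0.001 0.006] down [-0.006  0.259  0.966]
```

View pics/w11.png

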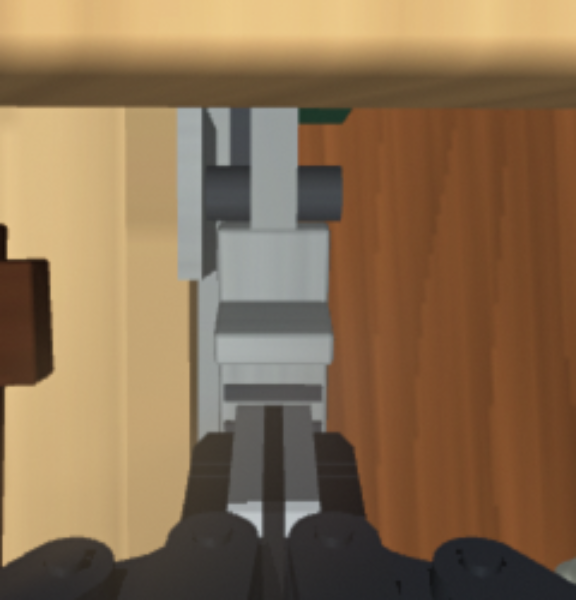

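Emit:
servo_tool:
  deltas:
    - [255,[0,-0.4,0.1],[0,0,0]]
    - [255,[0,-0.4,0.1],[0,0,0]]
    - [255,[0,-0.4,0.1],[0,0,0]]
    - [255,[0,-0.4,0.1],[0,0,0]]
    - [255,[0,0,0],[0,0,0]]

```text
time: 19.55
position: [0.6695, 0.1369, 0.3516]
ee_rot: [[0.998, -0.056, 0.021], [-0.059, -0.964, 0.259], [0.006, -0.26, -0.966]]
wrist_force: [1.0, 1.3, 4.0]
gripper_width: -0.0
```

```bash
python3 tip.py;python3 - <<'E'
from h import *
b=ctrl.capture('wrist')[:,:,::-1]
cv2.imwrite('pics/w12.png',b)
E
```

```text
t 19.55 tip [0.6732 0.1817 0.1846] cab -0.08 -0.1281 zt [ 0.021  0.259 -0.966] q [-2.3 18.7 14.  84.6 15.1 91.2] F [1.  1.3 4. ]
cabx [-0.    -0.966  0.26 ] caby- [1.    0.001 0.006] down [-0.006  0.26   0.966]
```

View pics/w12.png

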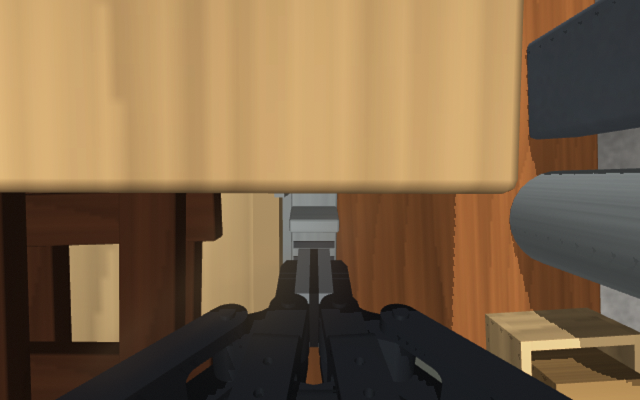

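Emit:
servo_tool:
  deltas:
    - [255,[0,-0.2,-0.8],[0,0,0]]
    - [255,[0,-0.3,-1.2],[0,0,0]]
    - [255,[0,0,-3],[0,0,0]]
    - [255,[0,0,-4],[0,0,0]]
    - [255,[0,0,-4],[0,0,0]]

```text
time: 20.1
position: [0.6663, 0.107, 0.4799]
ee_rot: [[0.998, -0.057, 0.02], [-0.06, -0.964, 0.258], [0.004, -0.259, -0.966]]
wrist_force: [0.8, -0.2, 1.0]
gripper_width: 0.0004
```

```bash
python3 tip.py;python3 - <<'E'
from h import *
b=ctrl.capture('wrist')[:,:,::-1]
cv2.imwrite('pics/w13.png',b)
a=ctrl.capture('top')[:,:,::-1]
cv2.imwrite('pics/t13.png',cv2.resize(a[130:255,225:425],None,fx=4,fy=4,interpolation=cv2.INTER_NEAREST))
E
```

```text
t 20.1 tip [0.6698 0.1516 0.3127] cab -0.1104 -0.1265 zt [ 0.02   0.258 -0.966] q [-4.9 20.7 29.8 99.3 15.  88.5] F [ 0.8 -0.2  1. ]
cabx [-0.001 -0.966  0.259] caby- [1.    0.    0.005] down [-0.004  0.259  0.966]
```

View pics/w13.png

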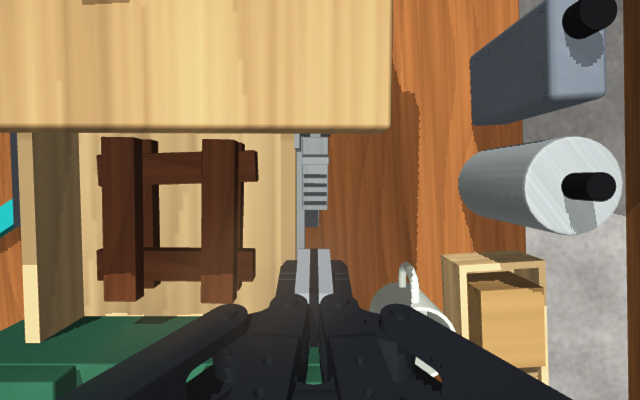

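View pics/t13.png

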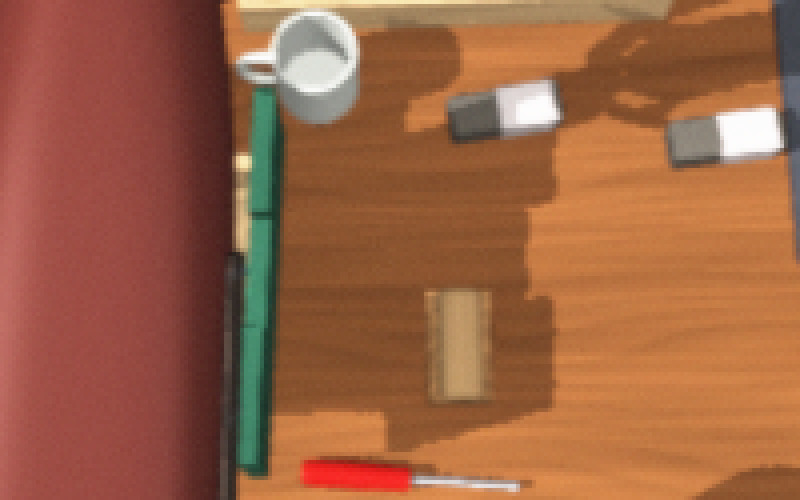

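Emit:
servo_tool:
  deltas:
    - [255,[-2,4,-1],[0,0,0]]
    - [255,[-2.5,4,-1],[0,0,0]]
    - [255,[-2.5,4,-1],[0,0,0]]
    - [255,[-2.5,4,-1],[0,0,0]]
    - [255,[-2.5,4,-1],[0,0,0]]

```text
time: 20.7
position: [0.5333, -0.0924, 0.4743]
ee_rot: [[0.998, -0.056, 0.021], [-0.06, -0.964, 0.258], [0.006, -0.259, -0.966]]
wrist_force: [0.0, -0.7, 0.4]
gripper_width: -0.0003
```

Emit:
servo_tool:
  deltas:
    - [255,[0,4,-1],[7.5,0,0]]
    - [255,[0,0,0],[7.5,0,0]]
    - [255,[0,0,0],[7.5,0,0]]
    - [255,[0,0,0],[7.5,0,0]]
    - [255,[0,0,0],[7.5,0,0]]

```text
time: 21.2
position: [0.5331, -0.1202, 0.458]
ee_rot: [[0.996, -0.031, 0.079], [-0.081, -0.621, 0.779], [0.024, -0.783, -0.622]]
wrist_force: [0.6, 0.6, -1.2]
gripper_width: 0.0001
```

Emit:
servo_tool:
  deltas:
    - [255,[0,0,0],[7.5,0,0]]
    - [255,[0,0,0],[0,0,0]]

```text
time: 21.4
position: [0.5335, -0.0975, 0.4345]
ee_rot: [[0.994, -0.03, 0.103], [-0.103, -0.533, 0.84], [0.03, -0.845, -0.533]]
wrist_force: [0.9, 0.6, -1.0]
gripper_width: -0.0002
```

```bash
cat > tgt.py <<'E'
import sys
from h import *
d=np.load('cab.npz'); O,ex,ey=d['O'],d['ex'],d['ey']
a=[float(v) for v in sys.argv[1:]]
s=ctrl.state(); R=np.array(s['ee_rot']); p=s['position']; tip=p+R@[0,0,.173]
w=np.r_[O+a[0]*ex+a[1]*ey,a[2]]
print('target tip',w.round(4),'shift',(R.T@(w-tip)*100).round(2),'TCPz',p.round(3))
cx=np.r_[ex,0]; print('lean',np.degrees(np.arctan2(R[:,2]@cx,-R[2,2])).round(2),'toolx.cabx',(R[:,0]@cx).round(3),'toolx z',R[2,0].round(3))
E
python3 tip.py; python3 tgt.py -0.263 0 0.145
```

```text
t 21.4 tip [0.5514 0.0478 0.3423] cab -0.221 -0.0145 zt [ 0.103  0.84  -0.533] q [-35.   12.8   7.1 120.9  48.3  43. ] F [ 0.9  0.6 -1. ]
cabx [-0.045 -0.534  0.844] caby- [0.999 0.002 0.054] down [-0.03   0.845  0.533] 
target tip [0.5345 0.0066 0.145 ] shift [-1.85 18.92  6.89] TCPz [ 0.534 -0.097  0.435]
lean 57.71 toolx.cabx -0.045 toolx z 0.03
```

Emit:
servo_tool:
  deltas:
    - [255,[-0.4,4,0],[0,0,0]]
    - [255,[-0.4,4,0],[0,0,0]]
    - [255,[-0.4,4,0],[0,0,0]]
    - [255,[0,0,0],[0,0,0]]

```text
time: 21.8
position: [0.5178, -0.1638, 0.3327]
ee_rot: [[0.994, -0.03, 0.104], [-0.104, -0.537, 0.837], [0.031, -0.843, -0.537]]
wrist_force: [-0.7, 0.8, 0.2]
gripper_width: 0.0003
```

```bash
python3 tip.py; python3 tgt.py -0.263 0 0.145
```

```text
t 21.8 tip [ 0.5359 -0.019   0.2397] cab -0.2885 -0.0029 zt [ 0.104  0.837 -0.537] q [-41.5  18.8   2.7 115.4  44.1  36.1] F [-0.7  0.8  0.2]
cabx [-0.046 -0.538  0.841] caby- [0.998 0.001 0.055] down [-0.031  0.843  0.537] 
target tip [0.5345 0.0066 0.145 ] shift [-0.69  6.6   7.22] TCPz [ 0.518 -0.164  0.333]
lean 57.43 toolx.cabx -0.046 toolx z 0.031
```

Emit:
servo_tool:
  deltas:
    - [255,[0,3,1.8],[0,0,0]]
    - [255,[0,3,1.8],[0,0,0]]
    - [255,[0,0,0],[0,0,0]]

```text
time: 22.1
position: [0.5207, -0.1635, 0.2643]
ee_rot: [[0.994, -0.028, 0.103], [-0.102, -0.537, 0.837], [0.032, -0.843, -0.537]]
wrist_force: [-0.7, -0.2, 0.2]
gripper_width: -0.0001
```

```bash
python3 tip.py; python3 tgt.py -0.263 0 0.145;python3 - <<'E'
from h import *
b=ctrl.capture('wrist')[:,:,::-1]
cv2.imwrite('pics/w14.png',b)
a=ctrl.capture('scene')[:,:,::-1]
cv2.imwrite('pics/s14.png',cv2.resize(a[80:290,200:460],None,fx=3,fy=2.8))
E
```

```text
t 22.1 tip [ 0.5385 -0.0187  0.1714] cab -0.288 -0.0055 zt [ 0.103  0.837 -0.537] q [-41.2  22.2  -0.5 108.7  44.2  36.2] F [-0.7 -0.2  0.2]
cabx [-0.044 -0.538  0.842] caby- [0.999 0.003 0.054] down [-0.032  0.843  0.537] 
target tip [0.5345 0.0066 0.145 ] shift [-0.75  0.88  3.5 ] TCPz [ 0.521 -0.164  0.264]
lean 57.46 toolx.cabx -0.044 toolx z 0.032
```

View pics/w14.png

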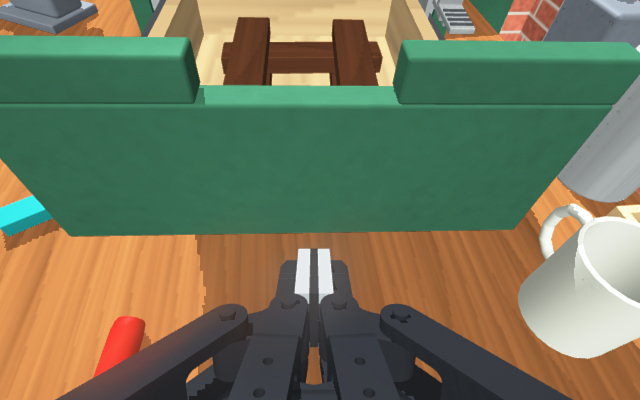

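View pics/s14.png

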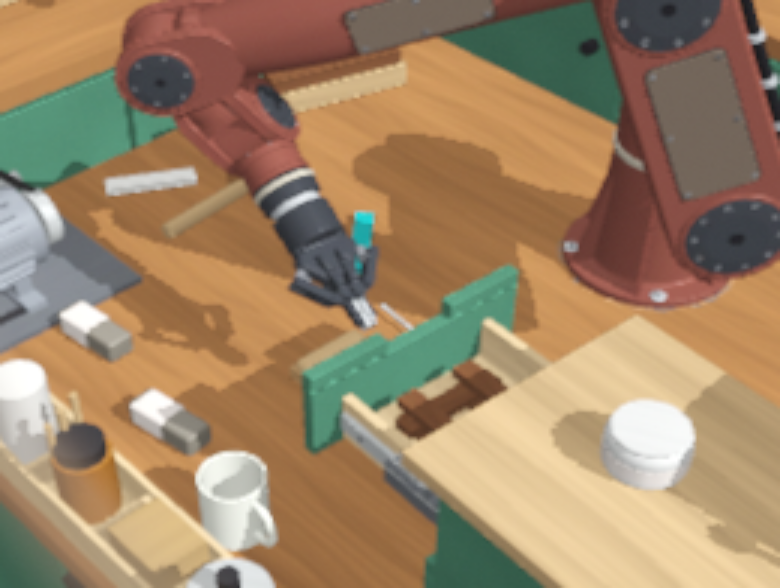

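Emit:
servo_tool:
  deltas:
    - [255,[-0.5,0.5,1.7],[0,0,0]]
    - [255,[0,0.4,1.6],[0,0,0]]
    - [255,[0,0,0],[0,0,0]]
    - [255,[0,0,0],[0,0,0]]

```text
time: 22.6
position: [0.5199, -0.141, 0.2432]
ee_rot: [[0.994, -0.024, 0.106], [-0.102, -0.54, 0.836], [0.037, -0.841, -0.539]]
wrist_force: [-0.2, -0.4, 0.1]
gripper_width: -0.0001
```

```bash
python3 tip.py; python3 tgt.py -0.2325 0 0.145
```

```text
t 22.6 tip [0.5383 0.0036 0.15  ] cab -0.2658 -0.004 zt [ 0.106  0.836 -0.539] q [-39.5  20.8  -4.2 104.8  45.4  37.9] F [-0.2 -0.4  0.1]
cabx [-0.044 -0.54   0.84 ] caby- [0.998 0.008 0.057] down [-0.037  0.841  0.539] 
target tip [0.5363 0.0371 0.145 ] shift [-0.56 -1.39  3.05] TCPz [ 0.52  -0.141  0.243]
lean 57.33 toolx.cabx -0.044 toolx z 0.037
```

Emit:
servo_tool:
  deltas:
    - [255,[0,-0.5,0.8],[0,0,0]]
    - [255,[0,-0.5,0.8],[0,0,0]]
    - [255,[0,-0.3,0.5],[0,0,0]]
    - [255,[0,-0.3,0.5],[0,0,0]]
    - [255,[0,-0.3,0.5],[0,0,0]]

```text
time: 23.1
position: [0.5232, -0.1042, 0.2403]
ee_rot: [[0.994, -0.025, 0.106], [-0.103, -0.539, 0.836], [0.036, -0.842, -0.538]]
wrist_force: [-1.7, -3.3, 2.2]
gripper_width: -0.0001
```

```bash
python3 tip.py
```

```text
t 23.1 tip [0.5415 0.0405 0.1472] cab -0.2288 -0.005 zt [ 0.106  0.836 -0.538] q [-36.2  18.   -7.5 101.7  47.5  41.7] F [-1.7 -3.3  2.2]
cabx [-0.044 -0.539  0.841] caby- [0.998 0.006 0.056] down [-0.036  0.842  0.538]
```

Emit:
servo_tool:
  deltas:
    - [255,[0,-0.5,0.8],[0,0,0]]
    - [255,[-0.1,-0.6,1.0],[0,0,0]]
    - [255,[0,-0.6,1.0],[0,0,0]]
    - [255,[-0.1,-0.6,1.0],[0,0,0]]
    - [255,[0,-0.6,1.0],[0,0,0]]

```text
time: 23.6
position: [0.5271, -0.0476, 0.2389]
ee_rot: [[0.994, -0.025, 0.106], [-0.103, -0.539, 0.836], [0.036, -0.842, -0.538]]
wrist_force: [-1.4, -2.9, 1.9]
gripper_width: -0.0001
```

```bash
python3 tip.py; python3 tgt.py -0.024 0 .145
```

```text
t 23.6 tip [0.5454 0.097  0.1458] cab -0.1721 -0.0056 zt [ 0.106  0.836 -0.538] q [-30.9  13.5 -12.2  96.5  50.5  48.4] F [-1.4 -2.9  1.9]
cabx [-0.044 -0.539  0.841] caby- [0.998 0.006 0.057] down [-0.036  0.842  0.538] 
target tip [0.5485 0.2452 0.145 ] shift [-1.21 -7.92 12.47] TCPz [ 0.527 -0.048  0.239]
lean 57.4 toolx.cabx -0.044 toolx z 0.036
```

Emit:
servo_tool:
  deltas:
    - [255,[-0.1,-0.6,1.0],[0,0,0]]
    - [255,[-0.1,-0.6,1.0],[0,0,0]]
    - [255,[-0.1,-0.6,1.0],[0,0,0]]
    - [255,[-0.1,-0.6,1.0],[0,0,0]]
    - [255,[-0.1,-0.6,1.0],[0,0,0]]

```text
time: 24.1
position: [0.5281, 0.0108, 0.2369]
ee_rot: [[0.994, -0.025, 0.106], [-0.103, -0.539, 0.836], [0.036, -0.842, -0.538]]
wrist_force: [1.8, -3.1, 0.9]
gripper_width: 0.0002
```

Emit:
servo_tool:
  deltas:
    - [255,[-0.1,-0.6,1.0],[0,0,0]]
    - [255,[-0.1,-0.6,1.0],[0,0,0]]
    - [255,[-0.1,-0.6,1.0],[0,0,0]]
    - [255,[0,-0.5,0.8],[0,0,0]]
    - [255,[0,-0.4,0.6],[0,0,0]]

```text
time: 24.6
position: [0.5301, 0.0626, 0.2357]
ee_rot: [[0.994, -0.026, 0.105], [-0.102, -0.539, 0.836], [0.035, -0.842, -0.538]]
wrist_force: [-1.7, -2.0, 0.7]
gripper_width: -0.0001
```

```bash
python3 tip.py; python3 tgt.py -0.024 0 .145;python3 - <<'E'
from h import *
a=ctrl.capture('scene')[:,:,::-1]
cv2.imwrite('pics/s15.png',cv2.resize(a[80:290,200:460],None,fx=3,fy=2.8))
E
```

```text
t 24.6 tip [0.5482 0.2073 0.1426] cab -0.0619 -0.0019 zt [ 0.105  0.836 -0.538] q [-19.6   5.1 -20.4  83.2  55.4  65.4] F [-1.7 -2.   0.7]
cabx [-0.043 -0.539  0.841] caby- [0.998 0.006 0.055] down [-0.035  0.842  0.538] 
target tip [0.5485 0.2452 0.145 ] shift [-0.35 -2.25  3.05] TCPz [0.53  0.063 0.236]
lean 57.39 toolx.cabx -0.043 toolx z 0.035
```

View pics/s15.png

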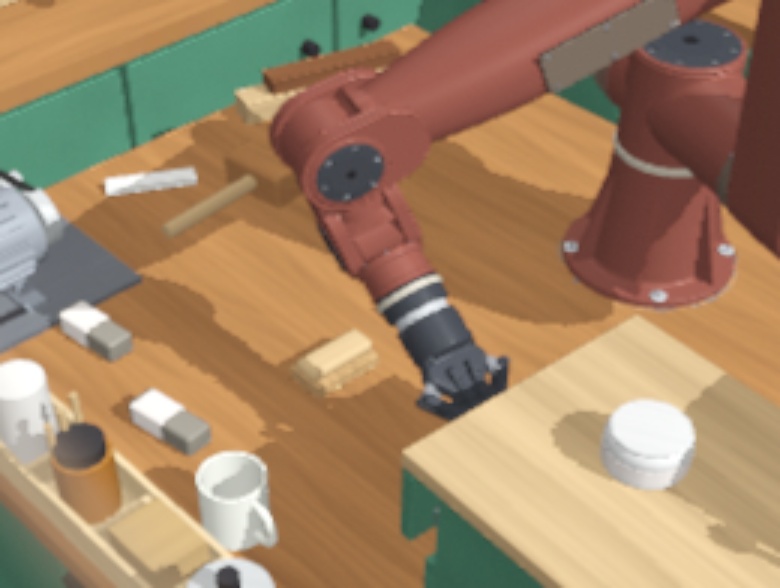

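Emit:
servo_tool:
  deltas:
    - [255,[0,-0.4,0.6],[0,0,0]]
    - [255,[0,-0.4,0.6],[0,0,0]]
    - [255,[0,-0.4,0.6],[0,0,0]]
    - [255,[0,-0.4,0.6],[0,0,0]]

```text
time: 25.05
position: [0.5333, 0.0907, 0.2361]
ee_rot: [[0.994, -0.026, 0.105], [-0.103, -0.539, 0.836], [0.035, -0.842, -0.538]]
wrist_force: [-2.1, -3.0, -1.0]
gripper_width: 0.0
```

```bash
python3 tip.py; python3 tgt.py -0.024 0 .145
```

```text
t 25.05 tip [0.5515 0.2353 0.143 ] cab -0.0337 -0.0036 zt [ 0.105  0.836 -0.538] q [-16.4   3.3 -21.8  79.   56.3  70.8] F [-2.1 -3.  -1. ]
cabx [-0.044 -0.539  0.841] caby- [0.998 0.005 0.056] down [-0.035  0.842  0.538] 
target tip [0.5485 0.2452 0.145 ] shift [-0.39 -0.69  0.69] TCPz [0.533 0.091 0.236]
lean 57.38 toolx.cabx -0.044 toolx z 0.035
```

Emit:
servo_tool:
  deltas:
    - [255,[0,-0.2,0.3],[0,0,0]]
    - [255,[0,-0.2,0.3],[0,0,0]]
    - [255,[0,-0.1,0.2],[0,0,0]]
    - [255,[0,0,0],[0,0,0]]

```text
time: 25.45
position: [0.5345, 0.0998, 0.2366]
ee_rot: [[0.994, -0.025, 0.106], [-0.103, -0.538, 0.837], [0.036, -0.843, -0.537]]
wrist_force: [0.5, -0.1, -0.2]
gripper_width: -0.0001
```

```bash
python3 tip.py
```

```text
t 25.45 tip [0.5528 0.2446 0.1436] cab -0.0244 -0.0043 zt [ 0.106  0.837 -0.537] q [-15.4   2.8 -22.2  77.6  56.6  72.6] F [ 0.5 -0.1 -0.2]
cabx [-0.044 -0.539  0.841] caby- [0.998 0.007 0.057] down [-0.036  0.843  0.537]
```

Emit:
servo_tool:
  deltas:
    - [255,[0,-0.1,0.2],[0,0,0]]
    - [255,[0,-0.1,0.2],[0,0,0]]
    - [255,[0,0,0],[0,0,0]]

```text
time: 25.75
position: [0.5351, 0.1038, 0.2363]
ee_rot: [[0.994, -0.025, 0.107], [-0.103, -0.539, 0.836], [0.036, -0.842, -0.538]]
wrist_force: [-2.1, -4.6, 2.3]
gripper_width: -0.0001
```

```bash
python3 tip.py
```

```text
t 25.75 tip [0.5535 0.2485 0.1432] cab -0.0205 -0.0048 zt [ 0.107  0.836 -0.538] q [-14.9   2.6 -22.4  76.8  56.6  73.5] F [-2.1 -4.6  2.3]
cabx [-0.045 -0.539  0.841] caby- [0.998 0.006 0.057] down [-0.036  0.842  0.538]
```

Emit:
servo_tool:
  deltas:
    - [255,[0,-0.1,0.2],[0,0,0]]
    - [255,[0,-0.1,0.2],[0,0,0]]
    - [255,[0,0,0],[0,0,0]]

```text
time: 26.05
position: [0.5354, 0.1052, 0.2368]
ee_rot: [[0.994, -0.03, 0.108], [-0.107, -0.543, 0.833], [0.034, -0.839, -0.543]]
wrist_force: [-30.7, -54.5, 22.9]
gripper_width: 0.0002
```

```bash
python3 tip.py
```

```text
t 26.05 tip [0.5541 0.2493 0.1429] cab -0.0196 -0.0053 zt [ 0.108  0.833 -0.543] q [-14.7   2.2 -22.6  76.3  56.4  74.4] F [-30.7 -54.5  22.9]
cabx [-0.048 -0.544  0.838] caby- [0.998 0.002 0.059] down [-0.034  0.839  0.543]
```

Emit:
servo_tool:
  deltas:
    - [255,[0,0.2,-0.3],[0,0,0]]
    - [255,[0,0.5,-0.8],[0,0,0]]
    - [255,[0,1.5,-2.5],[0,0,0]]
    - [255,[0,2.5,-4],[0,0,0]]
    - [255,[0,2.5,-4],[0,0,0]]

```text
time: 26.55
position: [0.521, -0.0282, 0.2376]
ee_rot: [[0.994, -0.024, 0.105], [-0.101, -0.538, 0.837], [0.037, -0.842, -0.537]]
wrist_force: [1.7, -0.5, -0.4]
gripper_width: 0.0003
```

```bash
python3 tip.py;python3 - <<'E'
from h import *
b=ctrl.capture('wrist')[:,:,::-1]
cv2.imwrite('pics/w16.png',b)
E
```

```text
t 26.55 tip [0.5392 0.1165 0.1446] cab -0.153 0.0018 zt [ 0.105  0.837 -0.537] q [-29.4  11.2 -14.8  94.7  51.3  50.3] F [ 1.7 -0.5 -0.4]
cabx [-0.043 -0.539  0.841] caby- [0.998 0.008 0.056] down [-0.037  0.842  0.537]
```

View pics/w16.png

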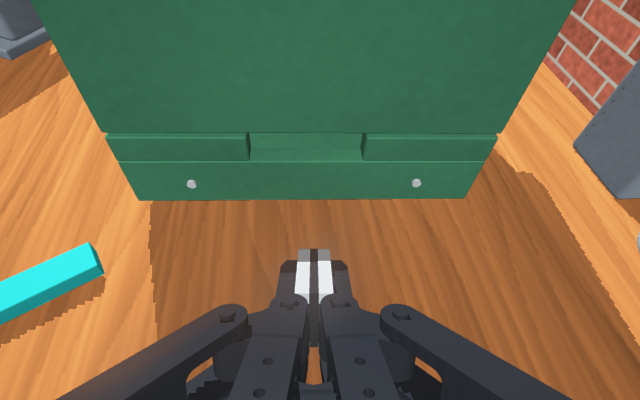

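Run:
```python
from h import *
c=cam('wrist'); d=np.load('cab.npz'); O,ex,ey=d['O'],d['ex'],d['ey']
P=ray(c,[(107,132),(200,132),(400,132),(497,132)],.104)[:,:2]; print(np.c_[(P-O)@ex,(P-O)@ey].round(4))
W=lambda x,y,z: np.r_[O+x*ex+y*ey,z]
print(proj(c,[W(-.018,.155,.104),W(-.018,-.155,.104),W(-.030,.155,.104),W(-.018,.155,0.01)]))
```

```text
[[-0.0209  0.148 ]
 [-0.0213  0.0795]
 [-0.022  -0.0747]
 [-0.0224 -0.153 ]]
[[ 98.66084522 129.47654638]
 [497.36541402 128.37904128]
 [ 93.24773443 140.22268168]
 [140.4745087  206.09255275]]
```

Emit:
servo_tool:
  deltas:
    - [255,[0,1.5,-2.5],[0,0,0]]
    - [255,[0,-2,-4],[0,0,0]]
    - [255,[0,-2,-4],[0,0,0]]
    - [255,[0,0,0],[0,0,0]]
    - [255,[0,0,0],[0,0,0]]

```text
time: 27.1
position: [0.5111, -0.1024, 0.3152]
ee_rot: [[0.994, -0.025, 0.108], [-0.104, -0.539, 0.836], [0.037, -0.842, -0.539]]
wrist_force: [0.2, 0.3, 0.1]
gripper_width: 0.0001
```

```bash
python3 tip.py;python3 - <<'E'
from h import *
b=ctrl.capture('wrist')[:,:,::-1]; cv2.imwrite('pics/w17.png',b)
a=ctrl.capture('top')[:,:,::-1]; cv2.imwrite('pics/t17.png',a)
a=ctrl.capture('scene')[:,:,::-1]; cv2.imwrite('pics/s17.png',cv2.resize(a[80:370,160:520],None,fx=2.1,fy=2))
E
```

```text
t 27.1 tip [0.5298 0.0421 0.222 ] cab -0.2278 0.0068 zt [ 0.108  0.836 -0.539] q [-36.9  12.4  -6.  109.2  47.1  41. ] F [0.2 0.3 0.1]
cabx [-0.046 -0.54   0.84 ] caby- [0.998 0.007 0.058] down [-0.037  0.842  0.539]
```

View pics/w17.png

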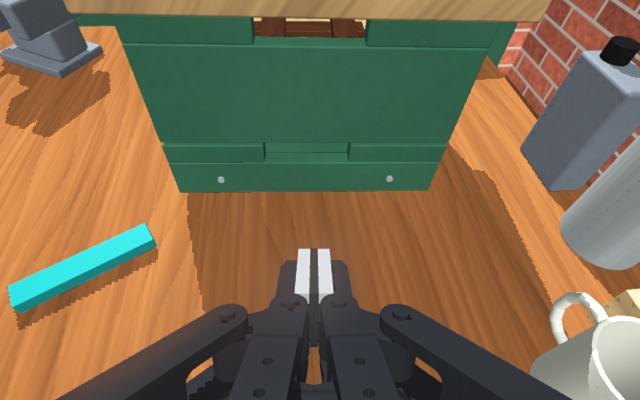

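View pics/t17.png

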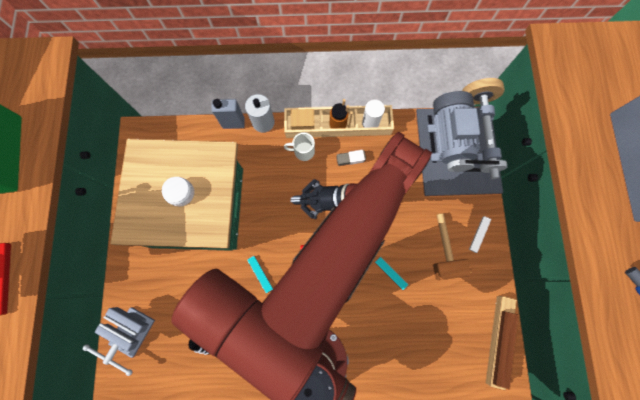

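View pics/s17.png

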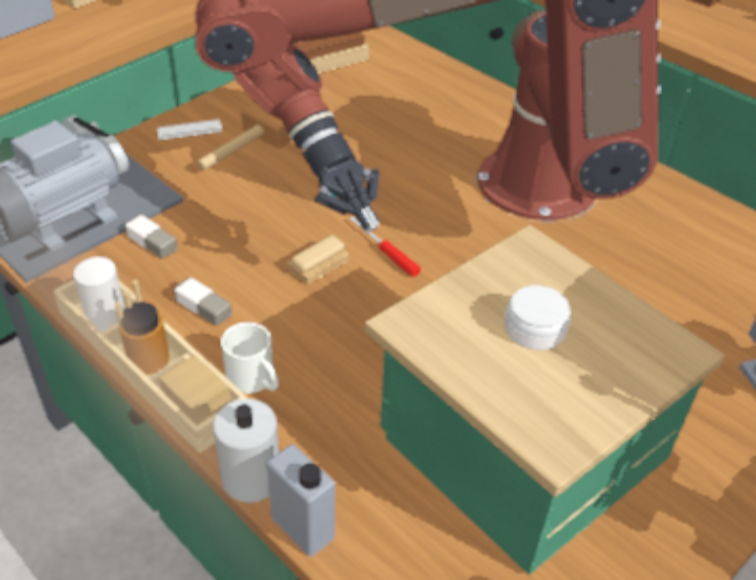

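Run:
```python
from h import *
b=cv2.imread('pics/w17.png'); cv2.imwrite('pics/w17c.png',cv2.resize(b[5:60,235:385],None,fx=5,fy=5,interpolation=cv2.INTER_CUBIC))
c=cam('wrist'); d=np.load('cab.npz'); O,ex,ey=d['O'],d['ex'],d['ey']
P=ray(c,[(163,143),(447,143),(260,143)],.104)[:,:2]; print(np.c_[(P-O)@ex,(P-O)@ey].round(4))
P=ray(c,[(121,43),(492,45)],.212)[:,:2]; print(np.c_[(P-O)@ex,(P-O)@ey].round(4))
```

```text
[[-0.0149  0.1526]
 [-0.0169 -0.15  ]
 [-0.0155  0.0519]]
[[-0.0144  0.1555]
 [-0.0113 -0.1561]]
```

View pics/w17c.png

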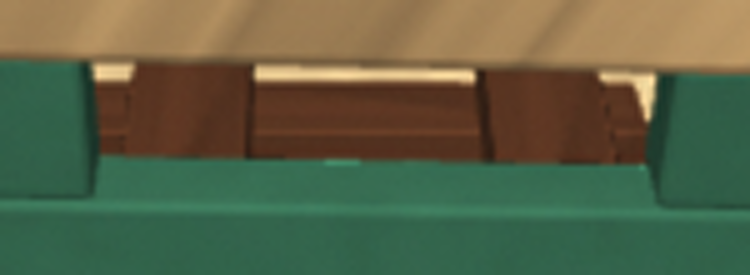

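Run:
```python
from plant import ctrl
print(ctrl.sign_off())
```

```text
the job is handed in; nothing more can be done
None
```

I laid both brown slats on the stack, released the catch, pushed the drawer home and handed the job in at about 27 s. The sign-off gave no verdict.

**Slats:** The first slat's far end measured within about 1–2 mm of its bottom slat after placing. The second was aligned to about the same before I lowered and released it, and afterwards I only checked it by eye.

**Lever and drawer:** I held the lever down and moved the drawer past its catch; friction on the pad carried it, so the rib was not needed. Then I pushed the front at about 0.1 m/s with the tool leaning back about 57° until it met the stop.

**Last checks:**
- **Drawer position:** the front's lower edge measured x = -21.5 mm in one wrist view and about -16 mm in another, against -18 mm expected. These readings differ by more than the 2 mm calibration. I rely on the hard stop to say it is home.
- **Push force:** meeting the stop took the wrist force to about 67 N for a moment. That was higher than intended but under the 120 N limit, and it was on the fingertips.
- **Stack:** seen through the finger notch, both top slats still lie across the middle pair. The bottom layer was hidden.
- **Bench:** the mug, wax tin and other items look unmoved, though the arm hid parts of the last top view.
- **Lever:** I let it go early in the push and could not see it once the drawer was home. I assume the spring returned it.

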